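# Load a tilted drill jig with the red hub and its template

## Robot

A 6-joint arm with a two-finger parallel gripper is mounted at the origin on the work surface. World frame = base frame: x ahead of the robot, y to its left, z up, the work surface at z = 0. Lengths are in m, angles in rad, forces in N, time in s.
With the tool pointing down it reaches from about 0.35 to 0.925 m from the base axis. Payload 6.4 kg.
Tool frame: the origin (TCP) lies between the finger pads; the fingertips stand bot.finger_overhang ahead of it and the grasp point (between the pads) is the TCP (bot.finger_overhang is the distance from the TCP to the fingertips, in m); x points along the fingers, z is the direction in which the jaws open and shut, and the axes are right-handed (so a half turn about x gives the same grasp; the last joint's range is limited). The gripper opens to 94 mm and grips with 3 to 60 N. Pads are 16 mm wide; open, the fingers measure 119 mm over their backs; the gripper's body (75 mm by 177 mm) begins 78 mm behind the grasp point.
Start: joints at [-1.52, 0.245, 1.558, -0, 1.339, -0.174], TCP at [0.145, -0.634, 0.224] pointing down, gripper open.
Joint ranges: [-3.13, 3.13], [-1.02, 2.26], [0.13, 2.54], [-0.95, 4.09], [0.21, 2.88], [-2.74, 2.74]. Speed limits (rad/s): [2.57, 2.57, 3.14, 3.14, 3.14, 3.14].

## Interface

Orientations are given as a rotation vector (axis times angle).
In Python, from station import sensors, vision, hand_in, bot gives the robot as it stands. The module is installed in compiled form; this text tells all that it offers.
- The arm moves only by the tool jog_arm, never from a script. Its argument "steps" is a list of rows, each an object with "angular": the turn, a rotation vector about the tool's x, y, z in rad, a list of three; "translation": the shift along the tool's x, y, z in cm, a list of three; "fingers": the closure, from -1 (fully open) to 1 (shut), so that 0 is half open. A call has 1 to 10 rows; each row is the pose to reach, as a shift and turn from the pose commanded when the call began, along the tool's axes at that moment; what a row does not reach only later rows make up. A row lasts 1/10 s, in which the tool goes at most 50 mm and 8.59 degrees, less where a joint would pass 70% of its speed; a pose out of reach is approached as far as the arm can. A call with a gripper value outside its range is refused whole. The fingers move at their own pace and stop on an object; "grip_force" is the grip in N (left out, the last holds). Time passes only in rows, so rows that repeat a pose let the fingers close. It gives the time, the measured TCP pose, the force and the opening at its end, in the units of the state.
- sensors.state(): the state, without advancing time (a new reading comes with each control period).
- vision.camera(name): name is "scene" or "side" or "wrist"; returns (picture, depth): 420x560x3 uint8, red, green, blue; 420x560 float32, m along the optical axis (not along the pixel's ray), 0 where there is no reading.
- vision.camera_info(name): a dict with "fx", "fy", "cx", "cy" (pixels), "cam_to_world" (4x4, takes a point from camera to world coordinates); the wrist camera has in their place "hand_eye" (4x4, takes a point from camera to tool coordinates, whose origin is the TCP and whose axes are the tool frame's). Camera axes: x right, y up, looking along -z (the intrinsics and any distortion apply to the point x, -y, -z); pixel columns grow to the right and rows downward; lengths in m; the calibration is good to about 2 mm. The wrist camera is an equidistant fisheye: a pixel r from the principal point sees the ray r / f radians off the axis. A picture is of the moment at which its call begins: read the wrist's pose just before it. camera_info takes no time and is no camera call.
- hand_in(): hands the job in, once; it reports no verdict.
The state is a dict: "clock": time; "joints": joint angles; "joint_vel": joint speeds; "joint_efforts": joint torques, N m; "eef_pos": TCP position; "tcp_rot": TCP orientation; "force": force on the tool from outside, world axes, zero at the start; "moment": the same for the moment, N m; "gripper_width": finger opening in m.
Only numpy, scipy, OpenCV 4.12 (cv2) and the standard library are available. Lean on these libraries where they do the work, as an engineer would, in place of code of your own. Each camera call takes 0.05 s, during which the arm holds its last target. There are 200 camera calls.

## Task

Set up the tilted drill jig for the red hub, the only one not drilled yet: lift it out of the middle of the packed crate without dragging its neighbours out, and seat it in the jig's nest, spigot out, flat on the face and down against the lower ledge. Then hang the drill template gently on both pins, grip bar on the low side and the hub's spigot through the middle hole, until it is fully home on its rests, and swing the red latch all the way over it to its stop. Leave the other hubs in their places and the tools and bottle where they are.

Things in the scene. Friction and masses are not known exactly. Their poses are not given: they have to be found in the camera images.
- jig: grey face, 170 x 180 mm, of a tilting angle plate bolted to the bench, 30 degrees from level, looking up and towards the robot. Frame inclined with it: origin on the face at the nest's centre, 70 mm above the bench, x up the slope (away from the robot), y left along the face, z out of the face. Face from x = -75 to 95 mm, y = +-90 mm. Does not move
- nest (a point): nest for the hub, point at the jig's origin, axes as the jig's: two dark rails, inner faces at y = +-24 mm, and a dark lower ledge, upper side at x = -22 mm, all 8 mm high, open up the slope. A hub flat on the face and against the ledge has its origin at this point (2 mm of play to each rail)
- seat_left (a point): on the axis of the left brass pin, on top of its 20 mm steel collar, 12 mm above the face, at the jig's y = +60 mm. Pin along the jig's z, 10 mm thick up to 30 mm above the face, then tapering to 4 mm at 38 mm. The underside centre of the template's left hole is here when home; four 12 mm high rest buttons carry the plate too
- seat_right (a point): the same for the right pin, at the jig's y = -60 mm
- latch (a joint): red swing latch, pivot at the jig's x = 75 mm, y = 0; turns about the jig's z, its arm 20 to 28 mm above the face (top of a template at home: 18 mm). 0 rad: closed, at its stop, arm straight down the slope over the template's upper edge. Starts parked at 1.4 to 1.75 rad, swung to the jig's -y side; limit 1.85. About 1 N at the knob moves it; it stays where left
- latch_knob (a point): centre of the black round knob on the end of the latch arm, 15 mm across, 38 mm from the pivot, 47 mm above the face; the knob reaches from 36 to 57 mm above the face, on a 10 mm stem from 28 mm. Its frame turns with the latch: the arm points along its -x
- template: drill template: aluminium plate 110 x 150 x 6 mm, 0.26 kg, flat on the bench. Origin: underside centre of its 26 mm middle hole; z up. Plate from x = -58 to 52 mm, y = +-75 mm; four small brass bushes round the middle hole; black grip bar on top. Starts turned up to 0.6 rad from the robot's axes. Home on the jig: axes along the jig's (grip bar low), origin 12 mm above the face
- grip_bar (a point): point in the template's grip bar, at the template's x = -45 mm, y = 0, 27 mm above the plate's underside. The bar is 12 mm wide (template's x), 50 mm long (y), and reaches from 6 to 40 mm above the underside
- hole_left (a point): underside centre of the template's left locating hole, 12 mm across, at x = 0, y = +60 mm of the template
- hole_right (a point): underside centre of the template's right locating hole, 12 mm across, at x = 0, y = -60 mm of the template
- red_hub: red plastic flanged hub, undrilled, 40 g: square flange 44 x 44 x 10 mm with a round spigot 16 mm thick rising from its middle to 42 mm above the underside. Origin: centre of the underside, z along the spigot, x and y along the flange's sides (square with the crate). Starts in the middle of the crate, eight hubs packed round it
- crate: grey plastic crate, fixed, 143 x 143 mm, walls 36 mm high and 5 mm thick, floor 5 mm. Origin: centre of its underside, z up. Nine hubs stand in it, 3 by 3, spigots up, 44.2 mm apart along its x and y, flanges touching; spigot tips 47 mm above the bench. Crate and template stand left and right of the jig, either way round
- wrench: open-ended wrench lying on the bench, 170 mm long; leave it
- brush: bench brush with a wooden handle, 180 mm long; leave it
- oil_bottle: yellow bottle, 54 mm across, 150 mm tall; leave it
- chuck_key: T-shaped steel chuck key, 75 x 80 mm; leave it
- hub_1: aluminium hub, already drilled, same size as the red one, 70 g; stands at the crate's -x -y corner; leave it
- hub_2: aluminium hub, already drilled, same size as the red one, 70 g; stands at the crate's middle of the -x side; leave it
- hub_3: aluminium hub, already drilled, same size as the red one, 70 g; stands at the crate's -x +y corner; leave it
- hub_4: aluminium hub, already drilled, same size as the red one, 70 g; stands at the crate's middle of the -y side; leave it
- hub_5: aluminium hub, already drilled, same size as the red one, 70 g; stands at the crate's middle of the +y side; leave it
- hub_6: aluminium hub, already drilled, same size as the red one, 70 g; stands at the crate's +x -y corner; leave it
- hub_7: aluminium hub, already drilled, same size as the red one, 70 g; stands at the crate's middle of the +x side; leave it
- hub_8: aluminium hub, already drilled, same size as the red one, 70 g; stands at the crate's +x +y corner; leave it
There are look-alikes about, which are no part of the job. Leave any purple look-alike of the template alone.

How it is judged:
By the outcome, as a careful person would: the job done as asked, in the order asked, and still so for the second after the job is handed in, with the robot touching nothing.
It also fails if it takes over 67 s, if anything falls off the work surface, if the arm or the gripper's body presses on something with over 40 N, if the wrist force passes 120 N, or if a joint passes its speed limit or range.

## Working session

There is one attempt and no reset: what is moved stays moved. The work goes in short steps, Python scripts to look and compute and a tool call to move; the robot and the scene stay as the last step left them, time stands still between calls to the robot, and variables do not carry over. Pictures are saved under pics/ and viewed, about 8 in all and at most 12, crops included, and the job is handed in when it is done.

Besides the shell and the picture viewer there is one more tool, called after "Call:" in YAML: its name, and indented under it one key for each argument. jog_arm: Moves the arm, as the interface text tells. Its arguments: {"type":"object","properties":{"steps":{"type":"array"},"grip_force":{"type":"number"}},"required":["steps"]}

```bash
ls; mkdir -p pics
python3 - <<'E'
from station import sensors, vision, bot
import cv2, numpy as np
s=sensors.state()
for k in s: print(k, np.round(s[k],4) if not isinstance(s[k],dict) else s[k])
print([a for a in dir(bot) if a[0]!='_'], bot.finger_overhang)
for n in("scene","side","wrist"):
    p,d=vision.camera(n); i=vision.camera_info(n)
    np.savez(f'{n}0.npz',p=p,d=d,**{k:v for k,v in i.items()})
    print(n,{k:np.round(v,4).tolist() for k,v in i.items()})
    cv2.imwrite(f'pics/{n}0.png',p[...,::-1])
E
```

```text
pics
clock 0.0
joints [-1.5201  0.2458  1.559  -0.      1.3387 -0.1741]
joint_vel [-0.001   0.0012 -0.0012 -0.0005 -0.0006 -0.0009]
joint_efforts [ 5.00000e-04 -4.15846e+01 -3.14599e+01  6.84000e-02  3.34000e-02
 -2.00000e-04]
eef_pos [ 0.1449 -0.6331  0.2234]
tcp_rot [ 1.0434  1.3085 -1.041 ]
force [ 0.8552 -0.571  -0.0312]
moment [-0.0467  0.0104  0.0359]
gripper_width 0.0941
['IKError', 'finger_overhang'] 0.019
scene {'fx': 408.7413, 'fy': 408.7413, 'cx': 286.0675, 'cy': 218.5835, 'cam_to_world': [[-0.205, -0.8269, 0.5236, 1.1421], [0.9787, -0.1776, 0.1028, 0.1755], [0.008, 0.5336, 0.8457, 1.1077], [0.0, 0.0, 0.0, 1.0]]}
side {'fx': 408.8057, 'fy': 408.8057, 'cx': 282.2588, 'cy': 211.2493, 'cam_to_world': [[0.9208, 0.3115, -0.2348, 0.2734], [-0.3899, 0.7166, -0.5784, -0.5979], [-0.0119, 0.6241, 0.7812, 0.9551], [0.0, 0.0, 0.0, 1.0]]}
wrist {'fx': 325.1923, 'fy': 325.1923, 'cx': 279.28, 'cy': 207.8929, 'hand_eye': [[0.0017, 0.2818, -0.9595, -0.1607], [-0.0008, 0.9595, 0.2818, 0.0816], [1.0, 0.0003, 0.0018, -0.0005], [0.0, 0.0, 0.0, 1.0]]}
```

View pics/scene0.png

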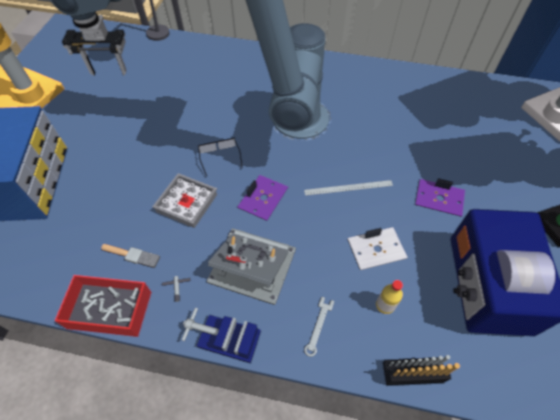

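View pics/side0.png

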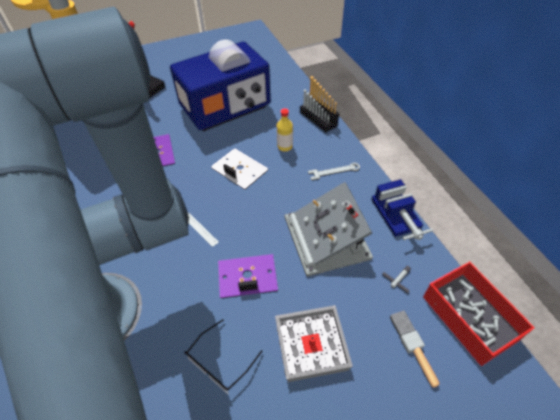

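The scene view shows the crate with the red hub at (186,199), the jig at (252,265), and three template-like plates. The white/aluminium one is at (377,248). The purple ones at (264,197) and (440,196) are look-alikes. The white plate fits the description. I'll confirm it in one enlarged crop.

Run:
```python
import cv2, numpy as np
def crop(n,c,w,h,W,H):
    p=np.load(n+'0.npz')['p'][...,::-1]; x,y=c
    return cv2.resize(p[y-h//2:y+h//2,x-w//2:x+w//2],(W,H),interpolation=cv2.INTER_CUBIC)
a=np.hstack([crop('scene',(376,248),80,60,400,300),crop('scene',(186,199),80,60,400,300)])
b=np.hstack([crop('scene',(252,265),100,75,400,300),crop('side',(330,228),100,75,400,300)])
cv2.imwrite('pics/c1.png',np.vstack([a,b]))
```

```text
(no output)
```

View pics/c1.png

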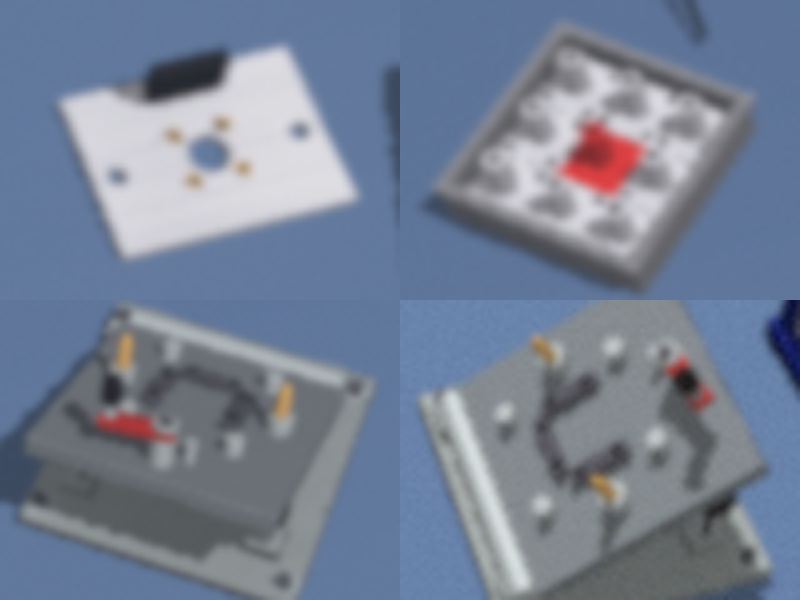

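The crop confirms it: the white plate has a grip bar, four bushes and a 26 mm hole, at scene (378,249), with its holes at (360,253) and (396,244). The red hub sits in the crate's middle at (186,199). On the jig, the brass pins' tips are at about (233,236) and (273,247), and the red latch is parked on the -y side.

```bash
cat > h.py <<'E'
import numpy as np, cv2
from scipy.spatial.transform import Rotation as R
from station import sensors, vision, bot
def load(n,k='0'): return np.load(f'{n}{k}.npz')
def ray(D,uv):
    uv=np.atleast_2d(np.float64(uv)); x=(uv-[float(D['cx']),float(D['cy'])])/float(D['fx'])
    if 'T' in D:  # wrist fisheye
        r=np.linalg.norm(x,axis=1); s=np.where(r>1e-9,np.sin(r)/np.maximum(r,1e-9),1)
        d=np.c_[x[:,0]*s,-x[:,1]*s,-np.cos(r)]; T=D['T']
    else: d=np.c_[x[:,0],-x[:,1],-np.ones(len(x))]; T=D['cam_to_world']
    return T[:3,3], d@T[:3,:3].T
def plane(D,uv,p0=(0,0,0),n=(0,0,1)):
    o,d=ray(D,uv); n=np.float64(n); t=((np.float64(p0)-o)@n)/(d@n); return o+d*t[:,None]
def tcp(s=None):
    s=s or sensors.state(); T=np.eye(4); T[:3,:3]=R.from_rotvec(s['tcp_rot']).as_matrix(); T[:3,3]=s['eef_pos']; return T
def wrist(k):
    T=tcp(); p,d=vision.camera('wrist'); i=vision.camera_info('wrist')
    np.savez(f'wrist{k}.npz',p=p,d=d,T=T@i['hand_eye'],tcp=T,**i); return load('wrist',k)
def blobs(m,amin=4):
    n,l,s,c=cv2.connectedComponentsWithStats(m.astype(np.uint8)); return [(int(s[i,4]),c[i].round(1).tolist()) for i in range(1,n) if s[i,4]>=amin]
def hsv(p): return cv2.cvtColor(p,cv2.COLOR_RGB2HSV)
def move(Pw,Rw,T=None):  # shift (cm) & turn from current in tool axes
    T=tcp() if T is None else T
    return (100*(T[:3,:3].T@(np.float64(Pw)-T[:3,3]))).round(2), R.from_matrix(T[:3,:3].T@Rw).as_rotvec().round(4)
E
python3 - <<'E'
from h import *
S=load('scene');D=load('side')
print('T holes',plane(S,[[359.6,253.2],[396,244],[378,248.8]],(0,0,.003)).round(4).tolist())
for C,n in((S,'scene'),(D,'side')):
    h=hsv(C['p']); red=((h[...,0]<6)|(h[...,0]>174))&(h[...,1]>150)&(h[...,2]>110)
    print(n,'red',[(b,plane(C,[b[1]],(0,0,.015)).round(4).tolist()) for b in blobs(red,15)])
    br=(h[...,0]>9)&(h[...,0]<24)&(h[...,1]>120)&(h[...,2]>120)
    print('brass',[b for b in blobs(br,5)])
    l,q=cv2.connectedComponents(br.astype(np.uint8)); 
    for k in range(1,l):
        v,u=np.nonzero(q==k)
        if 200<u.mean()<370 and 180<v.mean()<270 and len(u)>5: print(k,len(u),'top',u[v==v.min()].mean(),v.min(),'bot',u[v==v.max()].mean(),v.max())
E
```

```text
T holes [[0.5329, 0.2852, 0.003], [0.4776, 0.3916, 0.003], [0.5061, 0.3387, 0.003]]
scene red [((99, [186.1, 200.7]), [[0.4665, -0.2883, 0.015]]), ((30, [234.0, 258.5]), [[0.6355, -0.0799, 0.015]]), ((1897, [102.8, 305.6]), [[0.852, -0.3962, 0.015]]), ((69, [396.6, 285.0]), [[0.6197, 0.3996, 0.015]])]
brass [(5, [0.2, 25.6]), (129, [4.5, 42.5]), (1498, [26.8, 90.4]), (17, [396.5, 290.9]), (20, [441.8, 367.6]), (22, [449.4, 367.3]), (11, [455.5, 365.8]), (15, [419.5, 369.1]), (17, [427.4, 368.5]), (23, [434.4, 367.8]), (8, [405.1, 370.1]), (13, [412.6, 369.6]), (6, [398.2, 370.8])]
side red [((16, [131.4, 23.6]), [[0.3462, 1.4172, 0.015]]), ((40, [284.2, 112.0]), [[0.7433, 0.5223, 0.015]]), ((2966, [474.8, 311.9]), [[0.8649, -0.3797, 0.015]]), ((259, [311.3, 343.1]), [[0.4643, -0.2924, 0.015]])]
brass [(553, [44.3, 6.7]), (142, [315.1, 88.4]), (235, [212.7, 103.4]), (14, [283.9, 117.1]), (5, [329.8, 236.2])]
```

Run:
```python
from h import *
S=load('scene');D=load('side')
print(plane(S,[[233.2,236.5],[274,248.3]],(0,0,.103)).round(4).tolist())
print(plane(D,[[313.5,201],[329,236]],(0,0,.103)).round(4).tolist())
# view for wrist: looks
T=tcp(); print(T.round(3)); W=load('wrist'); print((T@W['hand_eye']).round(3))
# crate yaw: hub/rim corners from side image crate outline (bright flanges)
for C,n,c in((S,'scene',(186,199)),(D,'side',(312,342))):
    h=hsv(C['p']); x0,y0=c; m=np.zeros(h.shape[:2],np.uint8); 
    m[y0-48:y0+48,x0-48:x0+48]=(h[...,1]<70)[y0-48:y0+48,x0-48:x0+48]&(h[...,2]>60)[y0-48:y0+48,x0-48:x0+48]
    cs,_=cv2.findContours(m,cv2.RETR_EXTERNAL,2); c=max(cs,key=cv2.contourArea)
    P=plane(C,c[:,0],(0,0,.036))[:,:2].astype(np.float32); r=cv2.minAreaRect(P); print(n,r)
```

```text
[[0.61, -0.0803, 0.103], [0.6226, 0.0407, 0.103]]
[[0.6213, 0.0319, 0.103], [0.607, -0.0886, 0.103]]
[[-0.     0.975  0.223  0.145]
 [ 0.001  0.223 -0.975 -0.633]
 [-1.     0.    -0.001  0.224]
 [ 0.     0.     0.     1.   ]]
[[ 0.222  0.935  0.275  0.224]
 [-0.975  0.214  0.06  -0.615]
 [-0.003 -0.282  0.96   0.384]
 [ 0.     0.     0.     1.   ]]
scene ((0.4730662405490875, -0.2839578092098236), (0.16461418569087982, 0.16362783312797546), 77.3248519897461)
side ((0.46381664276123047, -0.29529058933258057), (0.15825028717517853, 0.15219427645206451), 77.29926300048828)
```

```bash
cat >> h.py <<'E'
def Rdown(psi): c,s=np.cos(psi),np.sin(psi); return np.c_[[0,0,-1],[-s,c,0],[c,s,0]]
E
python3 -c "
from h import *
print(move([.465,-.29,.16],Rdown(-.222)))"
```

```text
(array([  6.41,  38.86, -26.31]), array([-1.124e+00, -1.200e-03, -1.000e-03]))
```

Call:
jog_arm:
  steps:
    - {"angular": [-0.14, 0, 0], "translation": [0.8, 4.8, -3.3], "fingers": 0.25}
    - {"angular": [-0.28, 0, 0], "translation": [1.6, 9.6, -6.6], "fingers": 0.25}
    - {"angular": [-0.42, 0, 0], "translation": [2.4, 14.4, -9.9], "fingers": 0.25}
    - {"angular": [-0.56, 0, 0], "translation": [3.2, 19.2, -13.2], "fingers": 0.25}
    - {"angular": [-0.7, 0, 0], "translation": [4, 24, -16.5], "fingers": 0.25}
    - {"angular": [-0.84, 0, 0], "translation": [4.8, 28.8, -19.8], "fingers": 0.25}
    - {"angular": [-0.98, 0, 0], "translation": [5.6, 33.6, -23.1], "fingers": 0.25}
    - {"angular": [-1.124, 0, 0], "translation": [6.4, 38.86, -26.3], "fingers": 0.25}
    - {"angular": [-1.124, 0, 0], "translation": [6.4, 38.86, -26.3], "fingers": 0.25}
    - {"angular": [-1.124, 0, 0], "translation": [6.4, 38.86, -26.3], "fingers": 0.25}

```text
clock: 1.15
eef_pos: [0.4666, -0.2874, 0.1595]
tcp_rot: [0.173, 1.565, -0.171]
force: [-0.6, -0.1, 0.3]
gripper_width: 0.0353
```

Call:
jog_arm:
  steps:
    - {"angular": [0, 0, 0], "translation": [0, 0, 0], "fingers": 0.25}
    - {"angular": [0, 0, 0], "translation": [0, 0, 0], "fingers": 0.25}

```text
clock: 1.35
eef_pos: [0.4649, -0.2906, 0.1603]
tcp_rot: [0.174, 1.564, -0.174]
force: [0.1, -0.6, 0.1]
gripper_width: 0.0353
```

Run:
```python
from h import *
W=wrist(1); print(W['tcp'].round(4),sensors.state()['clock'])
p=W['p']; h=hsv(p); red=((h[...,0]<6)|(h[...,0]>174))&(h[...,1]>130)&(h[...,2]>90)
print([(b,plane(W,[b[1]],(0,0,.015)).round(4).tolist()) for b in blobs(red,40)])
cv2.imwrite('pics/w1.png',p[...,::-1])
```

```text
[[-6.000e-04  2.193e-01  9.757e-01  4.649e-01]
 [-0.000e+00  9.757e-01 -2.193e-01 -2.906e-01]
 [-1.000e+00 -1.000e-04 -6.000e-04  1.603e-01]
 [ 0.000e+00  0.000e+00  0.000e+00  1.000e+00]] 1.4
[((241, [549.6, 141.0]), [[0.8025, -0.2866, 0.015]]), ((1874, [279.7, 198.7]), [[0.4646, -0.2881, 0.015]])]
```

View pics/w1.png

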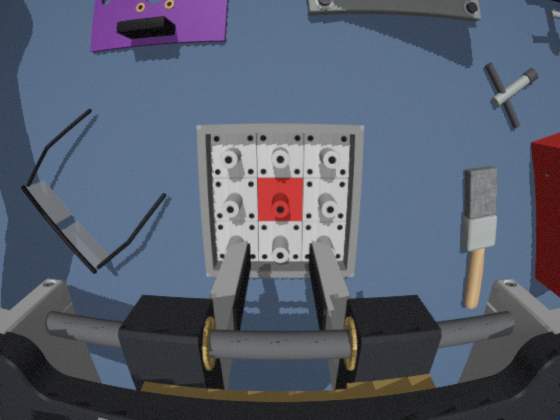

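The wrist view shows the crate square in the image, with the red hub's flange at about (258–303, 177–222), its spigot tip at about (280,208), and the fingers below it.

Run:
```python
from h import *
W=load('wrist',1); p=W['p']; h=hsv(p); red=((h[...,0]<6)|(h[...,0]>174))&(h[...,1]>110)&(h[...,2]>60)
m=red.astype(np.uint8); m[:,:230]=0;m[:,330:]=0; m=cv2.morphologyEx(m,cv2.MORPH_CLOSE,np.ones((9,9)))
c=max(cv2.findContours(m,0,2)[0],key=cv2.contourArea)
r=cv2.minAreaRect(plane(W,c[:,0],(0,0,.015))[:,:2].astype(np.float32)); print('flange',r)
# crate rim outer
g=((h[...,1]<75)&(h[...,2]>75)).astype(np.uint8); g[:100]=0;g[230:]=0;g[:,:180]=0;g[:,380:]=0
c=max(cv2.findContours(g|m,0,2)[0],key=cv2.contourArea)
x,y,w,hh=cv2.boundingRect(c); print(x,y,w,hh)
e=[(min(q[0] for q in c[:,0] if q[1]==v), max(q[0] for q in c[:,0] if q[1]==v), v) for v in (135,170,200,225)]
for a,b,v in e: print(v,plane(W,[[a,v],[b+1,v]],(0,0,.036)).round(4).tolist())
print('tip',plane(W,[[280,209]],(0,0,.047)).round(4))
# spigot tip: dark hole
cv2.imwrite('pics/c2.png',cv2.resize(p[165:235,235:325][...,::-1],None,fx=8,fy=8,interpolation=2))
T=W['tcp']; P=(plane(W,[[280,209]],(0,0,.047))[0]-T[:3,3])@T[:3,:3]; print('tip in tool',P)
```

```text
flange ((0.46459895372390747, -0.2887716591358185), (0.04238585755228996, 0.04331483691930771), 77.30928039550781)
195 123 170 107
135 [[0.4142, -0.2111, 0.036], [0.5447, -0.2404, 0.036]]
170 [[0.4078, -0.2421, 0.036], [0.4087, -0.2423, 0.036]]
200 [[0.5297, -0.2983, 0.036], [0.5306, -0.2985, 0.036]]
225 [[0.4742, -0.3105, 0.036], [0.5211, -0.3213, 0.036]]
tip [[ 0.4647 -0.2891  0.047 ]]
tip in tool [ 0.11328053  0.00143413 -0.00049984]
```

View pics/c2.png

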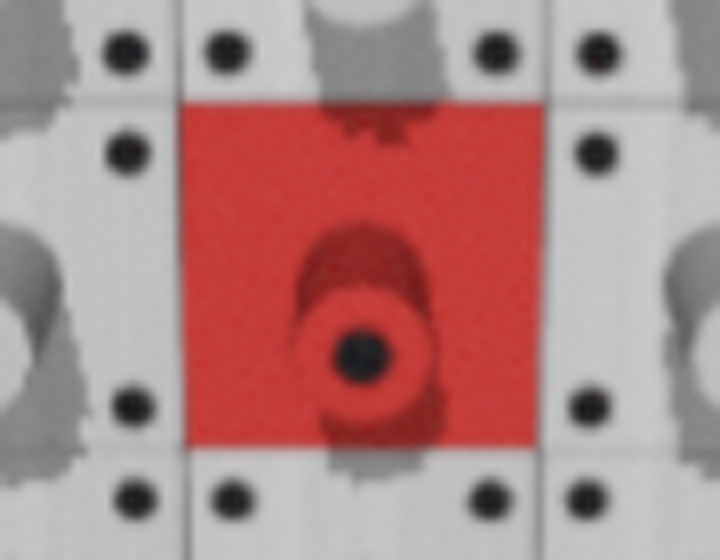

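The close crop shows the undrilled red hub. Flange centre and spigot tip agree at (0.4646, -0.289), and the hub is square with the jaws. I'm descending and gripping.

Call:
jog_arm:
  steps:
    - {"angular": [0, 0, 0], "translation": [4, 0.14, -0.05], "fingers": 0.25}
    - {"angular": [0, 0, 0], "translation": [8, 0.14, -0.05], "fingers": 0.25}
    - {"angular": [0, 0, 0], "translation": [10.5, 0.14, -0.05], "fingers": 0.25}
    - {"angular": [0, 0, 0], "translation": [12.1, 0.14, -0.05], "fingers": 0.25}
    - {"angular": [0, 0, 0], "translation": [12.1, 0.14, -0.05], "fingers": 0.25}
    - {"angular": [0, 0, 0], "translation": [12.1, 0.14, -0.05], "fingers": 0.25}
    - {"angular": [0, 0, 0], "translation": [12.1, 0.14, -0.05], "fingers": 1}
    - {"angular": [0, 0, 0], "translation": [12.1, 0.14, -0.05], "fingers": 1}
    - {"angular": [0, 0, 0], "translation": [12.1, 0.14, -0.05], "fingers": 1}
    - {"angular": [0, 0, 0], "translation": [12.1, 0.14, -0.05], "fingers": 1}
  grip_force: 15

```text
clock: 2.4
eef_pos: [0.4654, -0.2898, 0.0405]
tcp_rot: [0.173, 1.562, -0.175]
force: [-0.7, 0.1, 4.3]
gripper_width: 0.0157
```

Call:
jog_arm:
  steps:
    - {"angular": [0, 0, 0], "translation": [0, 0, 0], "fingers": 1}
    - {"angular": [0, 0, 0], "translation": [-0.3, 0, 0], "fingers": 1}
    - {"angular": [0, 0, 0], "translation": [-0.6, 0, 0], "fingers": 1}
    - {"angular": [0, 0, 0], "translation": [-0.9, 0, 0], "fingers": 1}
    - {"angular": [0, 0, 0], "translation": [-1.2, 0, 0], "fingers": 1}
    - {"angular": [0, 0, 0], "translation": [-1.6, 0, 0], "fingers": 1}
    - {"angular": [0, 0, 0], "translation": [-2, 0, 0], "fingers": 1}
    - {"angular": [0, 0, 0], "translation": [-3, 0, 0], "fingers": 1}
    - {"angular": [0, 0, 0], "translation": [-5, 0, 0], "fingers": 1}
    - {"angular": [0, 0, 0], "translation": [-8, 0, 0], "fingers": 1}

```text
clock: 3.4
eef_pos: [0.4626, -0.2874, 0.1182]
tcp_rot: [0.178, 1.57, -0.171]
force: [-0.2, -1.3, -0.3]
gripper_width: 0.0156
```

Run:
```python
from h import *
W=wrist(2); s=sensors.state(); print(s['clock'],s['eef_pos'],s['gripper_width'])
p,d=vision.camera('side'); np.savez('side2.npz',p=p,d=d,**vision.camera_info('side'))
cv2.imwrite('pics/w2.png',W['p'][80:,100:500][...,::-1])
```

```text
3.45 [ 0.46573869 -0.29009612  0.12464768] 0.01562840727933263
```

View pics/w2.png

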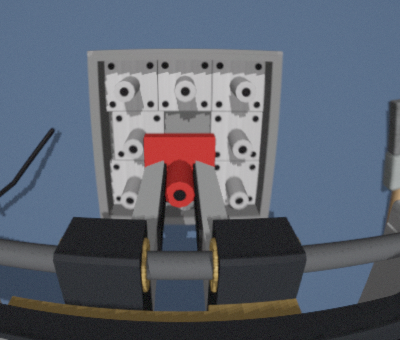

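The hub is out and held at a 15.6 mm opening, and all eight neighbours are still in place. The next step is a tilted pose over the jig for a close measurement.

```bash
cat >> h.py <<'E'
def jigR(psi,t=np.pi/6):
    c,s=np.cos(psi),np.sin(psi); C,S=np.cos(t),np.sin(t)
    return np.c_[[C*c,C*s,S],[-s,c,0],[-S*c,-S*s,C]]
def Rj(J): return np.c_[-J[:,2],J[:,1],J[:,0]]   # tool pointing into the face, jaws along jig x
E
python3 -c "
from h import *
J=jigR(-.11); o=np.array([.634,-.026,.07]); P=o+J@[.06,0,.15]; print(P,move(P,Rj(J)))
print(move([.50,-.2,.25],Rj(J)))"
```

```text
[ 0.61110077 -0.02347088  0.22990381] (array([-10.72,  29.2 ,   8.32]), array([-0.1084, -0.5194,  0.0324]))
(array([-12.7 ,   9.53,   1.38]), array([-0.1084, -0.5194,  0.0324]))
```

Call:
jog_arm:
  steps:
    - {"angular": [0, 0, 0], "translation": [-4, 2, 0.5], "fingers": 1}
    - {"angular": [-0.02, -0.1, 0.006], "translation": [-8, 5, 1.5], "fingers": 1}
    - {"angular": [-0.04, -0.2, 0.012], "translation": [-10, 9, 2.5], "fingers": 1}
    - {"angular": [-0.06, -0.3, 0.018], "translation": [-10.7, 13.5, 3.8], "fingers": 1}
    - {"angular": [-0.08, -0.4, 0.024], "translation": [-10.7, 18, 5.1], "fingers": 1}
    - {"angular": [-0.1, -0.48, 0.03], "translation": [-10.7, 22.5, 6.4], "fingers": 1}
    - {"angular": [-0.108, -0.519, 0.032], "translation": [-10.7, 26.5, 7.6], "fingers": 1}
    - {"angular": [-0.108, -0.519, 0.032], "translation": [-10.7, 29.2, 8.3], "fingers": 1}
    - {"angular": [-0.108, -0.519, 0.032], "translation": [-10.7, 29.2, 8.3], "fingers": 1}
    - {"angular": [-0.108, -0.519, 0.032], "translation": [-10.7, 29.2, 8.3], "fingers": 1}

```text
clock: 4.5
eef_pos: [0.6092, -0.0221, 0.2248]
tcp_rot: [0.06, 1.053, -0.097]
force: [-0.3, -0.4, 0.3]
gripper_width: 0.0156
```

Call:
jog_arm:
  steps:
    - {"angular": [0, 0, 0], "translation": [0, 0, 0], "fingers": 1}
    - {"angular": [0, 0, 0], "translation": [0, 0, 0], "fingers": 1}
    - {"angular": [0, 0, 0], "translation": [0, 0, 0], "fingers": 1}

```text
clock: 4.8
eef_pos: [0.6099, -0.0236, 0.2263]
tcp_rot: [0.062, 1.05, -0.1]
force: [-0.4, -0.5, -0.4]
gripper_width: 0.0156
```

Run:
```python
from h import *
W=wrist(3); s=sensors.state(); print(s['clock'],W['tcp'].round(4),s['joints'].round(2) if hasattr(s['joints'],'round') else s['joints'])
p=W['p']; cv2.imwrite('pics/w3.png',p[...,::-1])
h=hsv(p); br=(h[...,0]>8)&(h[...,0]<26)&(h[...,1]>110)&(h[...,2]>90)
print(blobs(br,8))
```

```text
4.85 [[ 0.4935  0.112   0.8625  0.6099]
 [-0.0529  0.9937 -0.0988 -0.0236]
 [-0.8681  0.0031  0.4963  0.2263]
 [ 0.      0.      0.      1.    ]] [-0.26 -0.13  2.01  0.11  0.75 -0.2 ]
[(98, [215.5, 138.8]), (9, [0.3, 247.7]), (26, [23.3, 247.8]), (124, [221.2, 263.2]), (25, [2.2, 273.8]), (28, [26.5, 274.1]), (95, [245.0, 327.2]), (256, [314.2, 345.4]), (82, [245.2, 363.9]), (3223, [271.1, 391.2])]
```

View pics/w3.png

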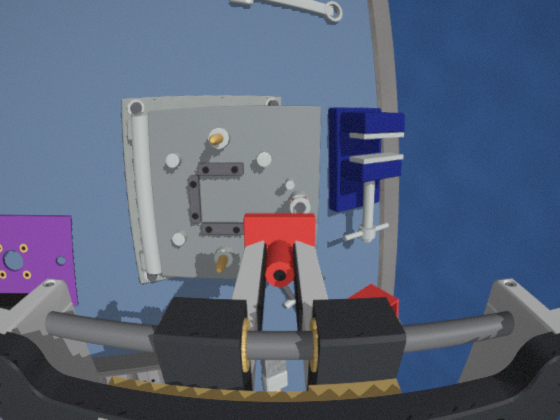

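The wrist view shows the pins' brass at (215,139) and (221,263), the nest's dark rails at rows ~170 and ~229 with the ledge at column ~195, the latch upper right, and the hub held square. I'm fitting the jig pose from these.

```bash
cat > jig.py <<'E'
from h import *
W=load('wrist',3); p=W['p']; d=W['d']; h=hsv(p)
c0=np.array([.634,-.026,.07]); psi=-.11
def tojig(uv,z):
    J=jigR(psi); return (plane(W,uv,c0+J[:,2]*z,J[:,2])-c0)@J
# depth plane check
vv,uu=np.mgrid[115:235:3,155:300:3]; vv=vv.ravel();uu=uu.ravel(); dd=d[vv,uu]; 
o,r=ray(W,np.c_[uu,vv]); f=-W['T'][:3,2]; X=o+r*(dd/(r@f))[:,None]; X=X[dd>0]
for _ in range(6):
    m=X.mean(0); n=np.linalg.svd(X-m)[2][2]; n*=np.sign(n[2]); X=X[abs((X-m)@n)<(.006 if _<2 else .0025)]
print('face n',n.round(4),'tilt',np.degrees(np.arccos(n[2])).round(2),'yaw',np.arctan2(-n[1],-n[0]).round(4),'off from est origin',((c0-m)@n).round(4),len(X))
dark=(h[...,2]<95); dark[:155]=0;dark[245:]=0;dark[:,:183]=0;dark[:,252:]=0
br=(h[...,0]>8)&(h[...,0]<26)&(h[...,1]>100)&(h[...,2]>80)
n_,l=cv2.connectedComponents(br.astype(np.uint8))
for it in range(3):
    v,u=np.nonzero(dark); q=tojig(np.c_[u,v],.008)
    tips=[]
    for (cu,cv_),sy in(((215,139),1),((221,263),-1)):
        k=l[cv_,cu]; v,u=np.nonzero(l==k); t=tojig(np.c_[u,v],.038)
        # tip = smallest x at height 38
        x=np.percentile(t[:,0],3); tips.append([x+.002,np.median(t[t[:,0]<x+.006,1])])
    tips=np.array(tips); dv=tips[0]-tips[1]
    print('tips',(tips*1e3).round(1).tolist())
    a=np.arctan2(-dv[0],dv[1]); J=jigR(psi); 
    c=J[:,:2]@tips.mean(0); 
    print('dpsi~',a.round(4),'shift',(c*1e3).round(1))
    psi+=a/np.cos(np.pi/6) ; c0=c0+np.array([c[0]*1,c[1],0])+ (np.array([c[2],0,0])*np.tan(np.pi/6) if 0 else 0)
print(c0,psi)
v,u=np.nonzero(dark); q=tojig(np.c_[u,v],.008)*1e3
hx=np.histogram(q[:,0],bins=np.arange(-40,42,2)); hy=np.histogram(q[:,1],bins=np.arange(-40,42,2))
print('x',list(zip(hx[1].astype(int),hx[0]))); print('y',list(zip(hy[1].astype(int),hy[0])))
E
python3 jig.py
```

```text
face n [-0.5999  0.3029  0.7406] tilt 42.22 yaw -0.4676 off from est origin -0.0119 243
tips [[-0.0, 63.0], [-1.5, -52.2]]
dpsi~ -0.0133 shift [-0.1  5.4 -0.4]
tips [[-0.2, 57.7], [-0.0, -57.5]]
dpsi~ 0.0017 shift [-0.1  0.1 -0.1]
tips [[-0.0, 57.2], [-0.0, -57.5]]
dpsi~ -0.0002 shift [-0.  -0.1 -0. ]
[ 0.63379277 -0.02060668  0.07      ] -0.12359266751745156
x [(np.int64(-40), np.int64(0)), (np.int64(-38), np.int64(0)), (np.int64(-36), np.int64(0)), (np.int64(-34), np.int64(6)), (np.int64(-32), np.int64(28)), (np.int64(-30), np.int64(28)), (np.int64(-28), np.int64(32)), (np.int64(-26), np.int64(26)), (np.int64(-24), np.int64(35)), (np.int64(-22), np.int64(65)), (np.int64(-20), np.int64(10)), (np.int64(-18), np.int64(34)), (np.int64(-16), np.int64(42)), (np.int64(-14), np.int64(35)), (np.int64(-12), np.int64(21)), (np.int64(-10), np.int64(6)), (np.int64(-8), np.int64(7)), (np.int64(-6), np.int64(6)), (np.int64(-4), np.int64(6)), (np.int64(-2), np.int64(6)), (np.int64(0), np.int64(6)), (np.int64(2), np.int64(6)), (np.int64(4), np.int64(7)), (np.int64(6), np.int64(7)), (np.int64(8), np
[... 943 characters left out ...]
, (np.int64(-8), np.int64(4)), (np.int64(-6), np.int64(5)), (np.int64(-4), np.int64(2)), (np.int64(-2), np.int64(4)), (np.int64(0), np.int64(4)), (np.int64(2), np.int64(3)), (np.int64(4), np.int64(4)), (np.int64(6), np.int64(5)), (np.int64(8), np.int64(8)), (np.int64(10), np.int64(17)), (np.int64(12), np.int64(21)), (np.int64(14), np.int64(18)), (np.int64(16), np.int64(9)), (np.int64(18), np.int64(4)), (np.int64(20), np.int64(37)), (np.int64(22), np.int64(24)), (np.int64(24), np.int64(30)), (np.int64(26), np.int64(31)), (np.int64(28), np.int64(30)), (np.int64(30), np.int64(9)), (np.int64(32), np.int64(8)), (np.int64(34), np.int64(5)), (np.int64(36), np.int64(0)), (np.int64(38), np.int64(0))]
```

```bash
cat >> h.py <<'E'
def proj(W,X):  # world -> wrist fisheye pixel
    T=W['T']; q=(np.float64(X)-T[:3,3])@T[:3,:3]; q=q*[1,-1,-1]; rr=np.linalg.norm(q[:,:2],axis=1); th=np.arctan2(rr,q[:,2])
    return q[:,:2]/np.maximum(rr,1e-9)[:,None]*th[:,None]*float(W['fx'])+[float(W['cx']),float(W['cy'])]
def rect(W,c0,J,z,x0,x1,y0,y1,k=4000):
    ys=np.arange(y1,y0,-1/k); xs=np.arange(x0,x1,1/k); X,Y=np.meshgrid(xs,ys)
    uv=proj(W,c0+np.c_[X.ravel(),Y.ravel(),np.full(X.size,z)]@J.T).reshape(*X.shape,2).astype(np.float32)
    return cv2.remap(W['p'],uv[...,0],uv[...,1],cv2.INTER_CUBIC)
E
python3 - <<'E'
from h import *
W=load('wrist',3); c0=np.array([.634,-.026,.07]); J=jigR(-.12)
im=[]
for z in(.008,.038):
    a=rect(W,c0,J,z,-.045,.035,-.072,.072); 
    for y in(-60,-24,24,60): v=int((72-y)*4); a[v,:12]=a[v,-12:]=(0,255,0)
    for x in(-22,0): u=int((x+45)*4); a[:12,u]=a[-12:,u]=(0,255,0)
    im.append(a)
cv2.imwrite('pics/r1.png',np.hstack(im)[...,::-1])
E
```

```text
(no output)
```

View pics/r1.png

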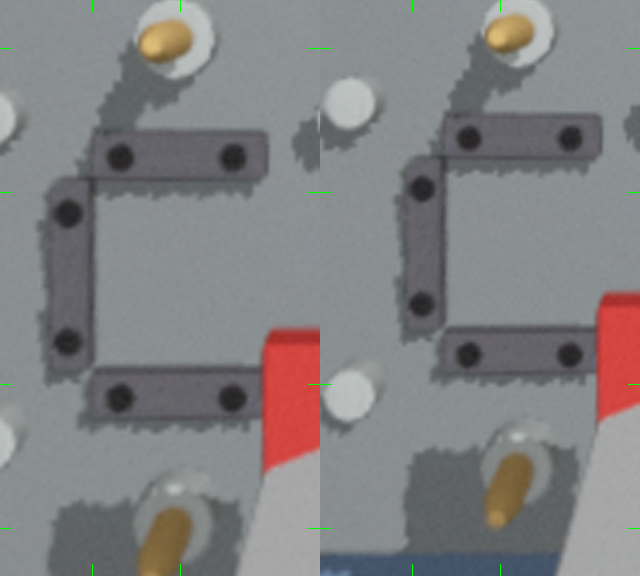

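The rectified views put the nest's screws and rails, collars and pin tips about +2.7 mm in y and -0.8 mm in x from my estimate. The collar spacing is 120 mm, as it should be. Now I'll check how the hub sits in the grip and compute the placing move.

```bash
cat >> h.py <<'E'
psi=-.124; J=jigR(psi); c0=np.array([.634,-.026,.07])+jigR(-.12)@[-.0008,.0027,0]
E
python3 - <<'E'
from h import *
W=load('wrist',3); T=W['tcp']; h=hsv(W['p'])
red=((h[...,0]<6)|(h[...,0]>174))&(h[...,1]>130)&(h[...,2]>90)
cols=np.nonzero(red[225])[0]; cols=cols[(cols>230)&(cols<330)]; print('row225',cols.min(),cols.max())
rows=np.nonzero(red[:,255])[0]; rows=rows[(rows>190)&(rows<260)]; print('col255 top',rows.min())
rows2=np.nonzero(red[:,305])[0]; rows2=rows2[(rows2>190)&(rows2<260)]; print('col305 top',rows2.min())
for x in(.0255,.0355):
    P=plane(W,[[cols.min()-.5,225],[cols.max()+.5,225],[255,rows.min()-.5],[305,rows2.min()-.5]],T[:3,3]+T[:3,0]*x,T[:3,0]); print(x,(((P-T[:3,3])@T[:3,:3])*1e3).round(1).tolist())
print('c0',c0,'cam in jig',(W['T'][:3,3]-c0)@J)
# hub origin 35.5 ahead of TCP
for t in([.005,0,.02],[.005,0,.006],[.005,0,.0]): print(t,move(c0+J@(np.array(t)+[0,0,.0355]),Rj(J)))
E
```

```text
row225 244 314
col255 top 214
col305 top 214
0.0255 [[25.5, 17.1, -22.5], [25.5, 17.1, 20.8], [25.5, 24.5, -15.3], [25.5, 24.4, 14.8]]
0.0355 [[35.5, 13.6, -23.7], [35.5, 13.6, 21.9], [35.5, 21.4, -16.1], [35.5, 21.3, 15.6]]
c0 [ 0.63363538 -0.02323648  0.0696    ] cam in jig [0.0574716  0.07786477 0.30930403]
[0.005, 0, 0.02] (array([ 9.23,  0.29, -5.27]), array([ 0.0089, -0.0041, -0.0087]))
[0.005, 0, 0.006] (array([10.63,  0.27, -5.27]), array([ 0.0089, -0.0041, -0.0087]))
[0.005, 0, 0.0] (array([11.23,  0.27, -5.26]), array([ 0.0089, -0.0041, -0.0087]))
```

Call:
jog_arm:
  steps:
    - {"angular": [0.003, -0.001, -0.003], "translation": [0, 0.1, -2], "fingers": 1}
    - {"angular": [0.006, -0.003, -0.006], "translation": [3, 0.2, -4], "fingers": 1}
    - {"angular": [0.009, -0.004, -0.009], "translation": [6, 0.3, -5.3], "fingers": 1}
    - {"angular": [0.009, -0.004, -0.009], "translation": [8.5, 0.3, -5.3], "fingers": 1}
    - {"angular": [0.009, -0.004, -0.009], "translation": [9.2, 0.3, -5.3], "fingers": 1}
    - {"angular": [0.009, -0.004, -0.009], "translation": [9.2, 0.3, -5.3], "fingers": 1}
    - {"angular": [0.009, -0.004, -0.009], "translation": [9.2, 0.3, -5.3], "fingers": 1}
    - {"angular": [0.009, -0.004, -0.009], "translation": [9.2, 0.3, -5.3], "fingers": 1}
    - {"angular": [0.009, -0.004, -0.009], "translation": [9.2, 0.3, -5.3], "fingers": 1}
    - {"angular": [0.009, -0.004, -0.009], "translation": [9.2, 0.3, -5.3], "fingers": 1}

```text
clock: 5.85
eef_pos: [0.6105, -0.0193, 0.1212]
tcp_rot: [0.064, 1.044, -0.112]
force: [0.9, -0.3, -0.7]
gripper_width: 0.0154
```

```bash
cat >> h.py <<'E'
def injig(T=None,ahead=0.):  # TCP (or point ahead of it) in jig mm, orientation error
    T=tcp() if T is None else T
    return ((T[:3,3]+T[:3,0]*ahead-c0)@J*1e3).round(1), R.from_matrix(T[:3,:3].T@Rj(J)).as_rotvec().round(4)
E
python3 - <<'E'
from h import *
for i in range(3): 
    s=sensors.state(); print(s['clock'],np.round(s['eef_pos'],4),injig(tcp(s),.0355),np.round(s['force'],1), np.abs(s['joint_vel']).max())
    W=wrist(4)
r=[]
p=W['p']; cv2.imwrite('pics/w4.png',p[90:390,120:420][...,::-1])
E
```

```text
5.85 [ 0.6105 -0.0193  0.1212] (array([ 5.6,  1. , 20.9]), array([ 0.0011,  0.0015, -0.0003])) [ 0.9 -0.3 -0.7] 0.005689730077026927
5.9 [ 0.6104 -0.0193  0.121 ] (array([ 5.4,  1.1, 20.8]), array([ 0.0011,  0.0012, -0.0003])) [ 0.3 -1.2  0.4] 0.0053995378783742755
5.95 [ 0.6103 -0.0193  0.1208] (array([ 5.2,  1.1, 20.6]), array([ 0.0011,  0.0008, -0.0003])) [-0.5 -0.3  0. ] 0.005269402521801177
```

View pics/w4.png

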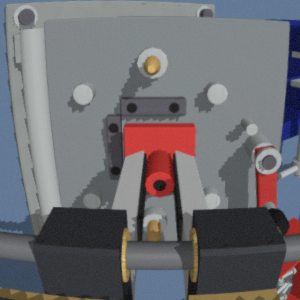

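Run:
```python
from h import *
W=load('wrist',4); p=W['p']
g=cv2.cvtColor(p,cv2.COLOR_RGB2GRAY).astype(float)
def q(uv,z): return ((plane(W,uv,c0+J[:,2]*z,J[:,2])-c0)@J*1e3).round(1).tolist()
def dark(u,v,r=5):
    w=g[v-r:v+r+1,u-r:u+r+1]; w=np.clip(w.min()+25-w,0,None); yy,xx=np.mgrid[v-r:v+r+1,u-r:u+r+1]; return [(w*xx).sum()/w.sum(),(w*yy).sum()/w.sum()]
for a in((252,197),(294,197),(234,218)): 
    d=dark(*a); print(np.round(d,1),q([d],.008))
T=W['tcp']; h=hsv(p); red=((h[...,0]<6)|(h[...,0]>174))&(h[...,1]>130)&(h[...,2]>90)
for r in (225,232): 
    c=np.nonzero(red[r,220:340])[0]+220; P=plane(W,[[c.min()-.5,r],[c.max()+.5,r]],T[:3,3]+T[:3,0]*.0275,T[:3,0]); print(r,c.min(),c.max(),(((P-T[:3,3])@T[:3,:3])*1e3).round(1).tolist())
print([np.nonzero(red[190:260,u])[0].min()+190 for u in (250,270,290,310)])
```

```text
[251.4 197.6] [[-14.2, 29.6, 8.0]]
[293.7 197.4] [[14.0, 29.7, 8.0]]
[233.2 217.8] [[-26.9, 15.4, 8.0]]
225 244 314 [[27.5, 16.4, -22.8], [27.5, 16.4, 21.0]]
232 244 314 [[27.5, 11.8, -22.9], [27.5, 11.7, 21.2]]
[np.int64(214), np.int64(214), np.int64(214), np.int64(214)]
```

Call:
jog_arm:
  steps:
    - {"angular": [0, 0, 0], "translation": [0.5, -0.11, 0], "fingers": 1}
    - {"angular": [0, 0, 0], "translation": [1.0, -0.11, 0], "fingers": 1}
    - {"angular": [0, 0, 0], "translation": [1.4, -0.11, 0], "fingers": 1}
    - {"angular": [0, 0, 0], "translation": [1.6, -0.11, 0], "fingers": 1}
    - {"angular": [0, 0, 0], "translation": [1.7, -0.11, 0], "fingers": 1}
    - {"angular": [0, 0, 0], "translation": [1.8, -0.11, 0], "fingers": 1}
    - {"angular": [0, 0, 0], "translation": [1.8, -0.11, 0], "fingers": 1}
    - {"angular": [0, 0, 0], "translation": [1.8, -0.11, 0], "fingers": 1}

```text
clock: 6.8
eef_pos: [0.6191, -0.0215, 0.1048]
tcp_rot: [0.064, 1.046, -0.112]
force: [0.2, -0.1, -0.4]
gripper_width: 0.0157
```

```bash
python3 -c "
from h import *
s=sensors.state(); print(injig(tcp(s),.0355),'force jig',(np.array(s['force'])@J).round(1))"
```

```text
(array([ 4.9, -0. ,  2.3]), array([ 0.001 ,  0.0003, -0.0004])) force jig [-0.  -0.  -0.4]
```

Call:
jog_arm:
  steps:
    - {"angular": [0, 0, 0], "translation": [0.1, 0, 0], "fingers": 1}
    - {"angular": [0, 0, 0], "translation": [0.2, 0, 0], "fingers": 1}
    - {"angular": [0, 0, 0], "translation": [0.2, 0, 0], "fingers": 1}
    - {"angular": [0, 0, 0], "translation": [0.2, 0, 0], "fingers": 1}

```text
clock: 7.2
eef_pos: [0.62, -0.0216, 0.1029]
tcp_rot: [0.064, 1.046, -0.112]
force: [-1.3, 0.7, 0.3]
gripper_width: 0.0158
```

```bash
python3 -c "
from h import *
s=sensors.state(); print(injig(tcp(s),.0355),'force jig',(np.array(s['force'])@J).round(1),np.round(s['moment'],2))"
```

```text
(array([ 4.8, -0. ,  0.2]), array([ 0.001 ,  0.0001, -0.0004])) force jig [-1.   0.5  1. ] [-0.04  0.17  0.02]
```

Call:
jog_arm:
  steps:
    - {"angular": [0, 0, 0], "translation": [0.05, 0, 0], "fingers": 1}
    - {"angular": [0, 0, 0], "translation": [0.1, 0, 0], "fingers": 1}
    - {"angular": [0, 0, 0], "translation": [0.15, 0, 0], "fingers": 1}
    - {"angular": [0, 0, 0], "translation": [0.15, 0, 0], "fingers": 1}

```text
clock: 7.6
eef_pos: [0.6204, -0.0216, 0.1025]
tcp_rot: [0.064, 1.047, -0.111]
force: [-12.1, 0.6, 11.5]
gripper_width: 0.0157
```

```bash
python3 -c "
from h import *
s=sensors.state(); print(injig(tcp(s),.0355),'force jig',(np.array(s['force'])@J).round(1),np.round(s['moment'],2))"
```

```text
(array([ 4.9,  0. , -0.4]), array([ 0.0017, -0.0009, -0.0005])) force jig [-4.7 -0.9 15.9] [-0.08  1.03 -0.13]
```

Contact with the face gives 16 N at the expected height. I'll ease off slightly and slide down the slope to the ledge.

Call:
jog_arm:
  steps:
    - {"angular": [0, 0, 0], "translation": [-0.1, 0, -0.1], "fingers": 1}
    - {"angular": [0, 0, 0], "translation": [-0.1, 0, -0.25], "fingers": 1}
    - {"angular": [0, 0, 0], "translation": [-0.1, 0, -0.4], "fingers": 1}
    - {"angular": [0, 0, 0], "translation": [-0.1, 0, -0.5], "fingers": 1}
    - {"angular": [0, 0, 0], "translation": [-0.1, 0, -0.55], "fingers": 1}
    - {"angular": [0, 0, 0], "translation": [-0.1, 0, -0.55], "fingers": 1}

```text
clock: 8.2
eef_pos: [0.6166, -0.0213, 0.1007]
tcp_rot: [0.064, 1.043, -0.112]
force: [4.7, 0.8, 1.5]
gripper_width: 0.0156
```

```bash
python3 -c "
from h import *
s=sensors.state(); print(injig(tcp(s),.0355),'force jig',(np.array(s['force'])@J).round(1),np.round(s['moment'],2))"
```

```text
(array([ 0.8, -0.2,  0. ]), array([ 0.0009,  0.0029, -0.    ])) force jig [ 4.7  1.4 -1. ] [-0.   -0.72  0.06]
```

Call:
jog_arm:
  steps:
    - {"angular": [0, 0, 0], "translation": [0.06, 0, -0.03], "fingers": 1}
    - {"angular": [0, 0, 0], "translation": [0.1, 0, -0.05], "fingers": 1}
    - {"angular": [0, 0, 0], "translation": [0.1, 0, -0.05], "fingers": 1}

```text
clock: 8.5
eef_pos: [0.6168, -0.0213, 0.1005]
tcp_rot: [0.064, 1.043, -0.112]
force: [-1.2, 0.7, 7.5]
gripper_width: 0.0154
```

```bash
python3 -c "
from h import *
s=sensors.state(); print(injig(tcp(s),.0355),'force jig',(np.array(s['force'])@J).round(1),np.round(s['moment'],2))"
```

```text
(array([ 0.9, -0.1, -0.3]), array([ 0.0013,  0.0031, -0.0001])) force jig [2.6 0.5 7.1] [ 0.02 -0.4   0.08]
```

Call:
jog_arm:
  steps:
    - {"angular": [0, 0, 0], "translation": [0, 0, 0], "fingers": 0.8}
    - {"angular": [0, 0, 0], "translation": [0, 0, 0], "fingers": 0.6}
    - {"angular": [0, 0, 0], "translation": [0, 0, 0], "fingers": 0.4}
    - {"angular": [0, 0, 0], "translation": [0, 0, 0], "fingers": 0.3}
    - {"angular": [0, 0, 0], "translation": [-1, 0, 0], "fingers": 0.3}
    - {"angular": [0, 0, 0], "translation": [-3, 0, 0], "fingers": 0.3}
    - {"angular": [0, 0, 0], "translation": [-7, 0, 0], "fingers": 0.3}
    - {"angular": [0, 0, 0], "translation": [-11, 0, 0], "fingers": 0.0}
    - {"angular": [0, 0, 0], "translation": [-11, 0, 0], "fingers": 0.0}
    - {"angular": [0, 0, 0], "translation": [-11, 0, 0], "fingers": 0.0}

```text
clock: 9.5
eef_pos: [0.5608, -0.0143, 0.1949]
tcp_rot: [0.064, 1.044, -0.112]
force: [-0.0, 0.1, -0.4]
gripper_width: 0.0469
```

Run:
```python
from h import *
W=wrist(5); print(sensors.state()['clock'],injig(W['tcp']))
a=rect(W,c0,J,.010,-.06,.09,-.075,.072); cv2.imwrite('pics/r2.png',a[...,::-1])
h=hsv(W['p']); red=((h[...,0]<6)|(h[...,0]>174))&(h[...,1]>110)&(h[...,2]>60)
print(blobs(red,30))
```

```text
9.55 (array([-9.000e-01, -1.000e-01,  1.452e+02]), array([ 0.0012,  0.0017, -0.0001]))
[(2153, [280.5, 201.7]), (384, [363.8, 232.7]), (341, [400.1, 290.8])]
```

View pics/r2.png

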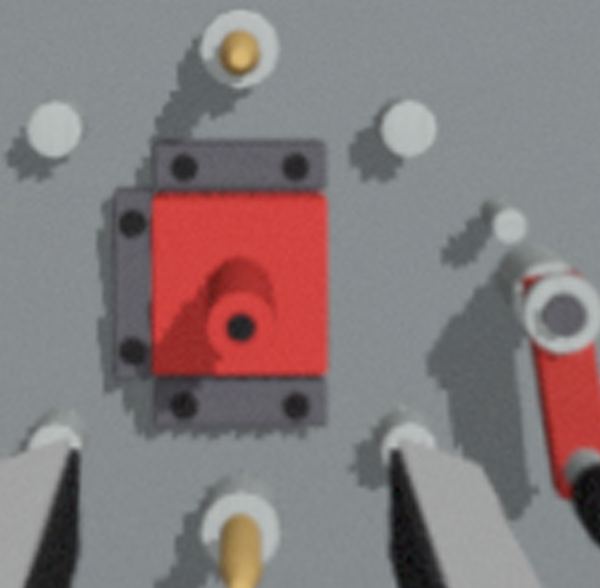

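The hub is seated: flat, against the ledge and between the rails. The collars land at y = +60.0 and -59.8, so the jig fit is good. Next is the template.

```bash
python3 -c "
from h import *
print(move([.485,.272,.175],Rdown(.479)))"
```

```text
(array([ -3.91,  27.47, -10.43]), array([-0.588 ,  0.5064,  0.1573]))
```

Call:
jog_arm:
  steps:
    - {"angular": [-0.07, 0.06, 0.019], "translation": [-1.5, 3.5, -1.3], "fingers": 0.3}
    - {"angular": [-0.14, 0.12, 0.038], "translation": [-2.5, 7, -2.6], "fingers": 0.3}
    - {"angular": [-0.22, 0.19, 0.059], "translation": [-3.5, 10.5, -4], "fingers": 0.3}
    - {"angular": [-0.3, 0.258, 0.08], "translation": [-4, 14, -5.3], "fingers": 0.3}
    - {"angular": [-0.38, 0.327, 0.102], "translation": [-4, 17.5, -6.6], "fingers": 0.5}
    - {"angular": [-0.46, 0.396, 0.123], "translation": [-3.9, 21, -8], "fingers": 0.5}
    - {"angular": [-0.54, 0.465, 0.144], "translation": [-3.9, 24.5, -9.3], "fingers": 0.5}
    - {"angular": [-0.588, 0.506, 0.157], "translation": [-3.9, 27.5, -10.4], "fingers": 0.5}
    - {"angular": [-0.588, 0.506, 0.157], "translation": [-3.9, 27.5, -10.4], "fingers": 0.5}
    - {"angular": [-0.588, 0.506, 0.157], "translation": [-3.9, 27.5, -10.4], "fingers": 0.5}

```text
clock: 10.55
eef_pos: [0.4851, 0.272, 0.1732]
tcp_rot: [-0.377, 1.541, 0.375]
force: [0.0, -0.3, 0.2]
gripper_width: 0.0233
```

Call:
jog_arm:
  steps:
    - {"angular": [0, 0, 0], "translation": [0, 0, 0], "fingers": 0.5}
    - {"angular": [0, 0, 0], "translation": [0, 0, 0], "fingers": 0.5}
    - {"angular": [0, 0, 0], "translation": [0, 0, 0], "fingers": 0.5}
    - {"angular": [0, 0, 0], "translation": [0, 0, 0], "fingers": 0.5}

```text
clock: 10.95
eef_pos: [0.4862, 0.2715, 0.1759]
tcp_rot: [-0.375, 1.536, 0.374]
force: [0.7, 0.1, 0.6]
gripper_width: 0.024
```

Run:
```python
from h import *
W=wrist(6); T=W['tcp']; print(sensors.state()['clock'],T.round(4).tolist())
p=W['p']; h=hsv(p)
# plate: bright low-saturation blob; fill, then holes inside
m=((h[...,2]>150)&(h[...,1]<60)).astype(np.uint8); n,l,s,c=cv2.connectedComponentsWithStats(m); k=[i for i in range(1,n) if s[i,4]>2000]; print([(s[i].tolist()) for i in k])
e=proj(W,np.array([[.506,.339,.003]])); print('expect centre',e)
i=l[int(e[0,1])-25:int(e[0,1])+26,int(e[0,0])-25:int(e[0,0])+26]; i=np.bincount(i[i>0]).argmax()
mm=(l==i).astype(np.uint8); cs,hr=cv2.findContours(mm,cv2.RETR_CCOMP,2)
for q,g in zip(cs,hr[0]):
    a=cv2.contourArea(q)
    if a>20:
        M=cv2.moments(q); uv=[M['m10']/M['m00'],M['m01']/M['m00']]; print('hole' if g[3]>=0 else 'outer',a,np.round(uv,1),plane(W,[uv],(0,0,.006)).round(4).tolist())
        if g[3]<0:
            r=cv2.minAreaRect(plane(W,q[:,0],(0,0,.006))[:,:2].astype(np.float32)); print(r)
cv2.imwrite('pics/w6.png',p[...,::-1])
```

```text
11.0 [[0.0022, -0.46, 0.8879, 0.4862], [-0.0003, 0.8879, 0.46, 0.2715], [-1.0, -0.0013, 0.0018, 0.1759], [0.0, 0.0, 0.0, 1.0]]
[[98, 26, 27, 249, 3679], [267, 74, 109, 146, 13112]]
expect centre [[326.56675289 146.99727166]]
outer 13796.0 [323.5 145.5] [[0.5019, 0.3389, 0.006]]
((0.5017237663269043, 0.3352571725845337), (0.11119411885738373, 0.15155065059661865), 27.287906646728516)
hole 102.0 [322.6 204.6] [[0.5315, 0.2836, 0.006]]
hole 80.0 [338.9 164.8] [[0.5259, 0.329, 0.006]]
hole 81.5 [308.2 164. ] [[0.4971, 0.3146, 0.006]]
hole 522.5 [324.4 148.4] [[0.5042, 0.3368, 0.006]]
hole 81.0 [340.1 133.9] [[0.5113, 0.3577, 0.006]]
hole 83.0 [308.9 133. ] [[0.4827, 0.3431, 0.006]]
hole 121.5 [325.4  89.9] [[0.4767, 0.3901, 0.006]]
```

```bash
python3 -c "
from h import *
print(move([.4643,.3162,.08],Rdown(.476)),move([.4643,.3162,.028],Rdown(.476)))"
```

```text
(array([9.59, 4.97, 0.09]), array([0.0021, 0.0018, 0.0012])) (array([14.79,  4.98,  0.08]), array([0.0021, 0.0018, 0.0012]))
```

Call:
jog_arm:
  steps:
    - {"angular": [0, 0, 0], "translation": [3, 3.5, 0.1], "fingers": 0.4}
    - {"angular": [0.002, 0.002, 0.001], "translation": [7, 5, 0.1], "fingers": 0.4}
    - {"angular": [0.002, 0.002, 0.001], "translation": [11, 5, 0.1], "fingers": 0.4}
    - {"angular": [0.002, 0.002, 0.001], "translation": [13.5, 5, 0.1], "fingers": 0.4}
    - {"angular": [0.002, 0.002, 0.001], "translation": [14.7, 5, 0.1], "fingers": 0.4}
    - {"angular": [0.002, 0.002, 0.001], "translation": [14.7, 5, 0.1], "fingers": 0.4}
    - {"angular": [0.002, 0.002, 0.001], "translation": [14.7, 5, 0.1], "fingers": 0.4}
    - {"angular": [0.002, 0.002, 0.001], "translation": [14.7, 5, 0.1], "fingers": 1}
    - {"angular": [0.002, 0.002, 0.001], "translation": [14.7, 5, 0.1], "fingers": 1}
    - {"angular": [0.002, 0.002, 0.001], "translation": [14.7, 5, 0.1], "fingers": 1}
  grip_force: 40

```text
clock: 12.0
eef_pos: [0.4647, 0.3171, 0.0298]
tcp_rot: [-0.374, 1.537, 0.374]
force: [-0.7, -0.6, 3.3]
gripper_width: 0.0117
```

Call:
jog_arm:
  steps:
    - {"angular": [0, 0, 0], "translation": [0, 0, 0], "fingers": 1}
    - {"angular": [0, 0, 0], "translation": [0, 0, 0], "fingers": 1}
    - {"angular": [0, 0, 0], "translation": [-1, 0, 0], "fingers": 1}
    - {"angular": [0, 0, 0], "translation": [-3, 0, 0], "fingers": 1}
    - {"angular": [0, 0, 0], "translation": [-6, 0, 0], "fingers": 1}
    - {"angular": [0, 0, 0], "translation": [-10, 0, 0], "fingers": 1}
    - {"angular": [0, 0, 0], "translation": [-14, 0, 0], "fingers": 1}
    - {"angular": [0, 0, 0], "translation": [-17, 0, 0], "fingers": 1}
    - {"angular": [0, 0, 0], "translation": [-18, 0, 0], "fingers": 1}
    - {"angular": [0, 0, 0], "translation": [-18, 0, 0], "fingers": 1}

```text
clock: 13.0
eef_pos: [0.4645, 0.3171, 0.2096]
tcp_rot: [-0.374, 1.537, 0.374]
force: [-0.5, -0.5, -2.8]
gripper_width: 0.0119
```

Call:
jog_arm:
  steps:
    - {"angular": [0, 0, 0], "translation": [0, 0, 0], "fingers": 1}
    - {"angular": [0, 0, 0], "translation": [0, 0, 0], "fingers": 1}
    - {"angular": [0, 0, 0], "translation": [0, 0, 0], "fingers": 1}

```text
clock: 13.3
eef_pos: [0.4632, 0.3165, 0.2065]
tcp_rot: [-0.375, 1.543, 0.373]
force: [-0.1, 0.2, -2.7]
gripper_width: 0.0118
```

Run:
```python
from h import *
W=wrist(7); T=W['tcp']; s=sensors.state(); print(s['clock'],T.round(4).tolist(),s['gripper_width'],np.round(s['force'],2))
p=W['p']; h=hsv(p)
m=((h[...,2]>140)&(h[...,1]<60)).astype(np.uint8); n,l,st,c=cv2.connectedComponentsWithStats(m)
i=1+st[1:,4].argmax(); print(st[i])
cs,hr=cv2.findContours((l==i).astype(np.uint8),cv2.RETR_CCOMP,2)
for x in (.022,.028):
  for q,g in zip(cs,hr[0]):
    a=cv2.contourArea(q)
    if a>60 and g[3]>=0:
        M=cv2.moments(q); uv=[M['m10']/M['m00'],M['m01']/M['m00']]; P=plane(W,[uv],T[:3,3]+T[:3,0]*x,T[:3,0]); print(x,a,np.round(uv,1),((P-T[:3,3])@T[:3,:3]*1e3).round(1).tolist())
cv2.imwrite('pics/w7.png',p[...,::-1])
```

```text
13.35 [[-0.004, -0.459, 0.8884, 0.4632], [-0.0019, 0.8884, 0.459, 0.3165], [-1.0, 0.0002, -0.0044, 0.2065], [0.0, 0.0, 0.0, 1.0]] 0.011830791560460106 [-0.21  0.04 -4.28]
[  256   131   183   195 22978]
0.022 178.5 [372.1 275.9] [[22.0, -16.6, 60.0]]
0.022 1187.5 [350.6 253. ] [[22.0, 0.3, 44.0]]
0.022 220.5 [327.2 231. ] [[22.0, 15.1, 28.3]]
0.022 203.0 [377.5 230.3] [[22.0, 15.2, 60.1]]
0.022 329.0 [357.1 158.1] [[22.0, 59.5, 44.2]]
0.028 178.5 [372.1 275.9] [[28.0, -19.9, 62.0]]
0.028 1187.5 [350.6 253. ] [[28.0, -2.4, 45.5]]
0.028 220.5 [327.2 231. ] [[28.0, 12.9, 29.3]]
0.028 203.0 [377.5 230.3] [[28.0, 13.0, 62.1]]
0.028 329.0 [357.1 158.1] [[28.0, 58.7, 45.7]]
```

View pics/w7.png

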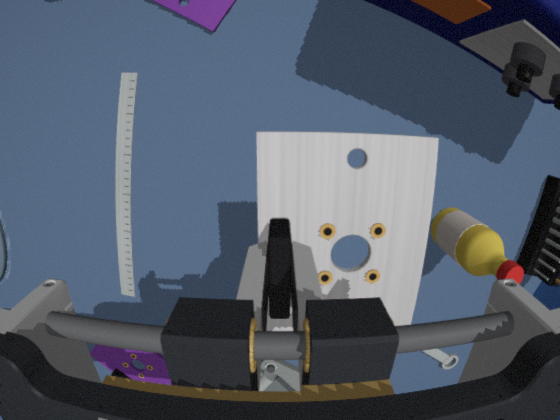

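The template is held squarely. Its holes show the origin in the tool frame at about (29, -0.4, 44.2) mm. I'm carrying it to above the jig.

```bash
python3 -c "
from h import *
for z in(.15,.09): P=c0+J@[-.0442,.0004,z]; print(P.round(4),move(P,Rj(J)))"
```

```text
[ 0.5213 -0.0088  0.1774] (array([  2.99, -31.57,  -9.79]), array([ 0.5873, -0.5111, -0.1563]))
[ 0.551  -0.0125  0.1254] (array([  8.17, -33.26,  -7.3 ]), array([ 0.5873, -0.5111, -0.1563]))
```

Call:
jog_arm:
  steps:
    - {"angular": [0.073, -0.064, -0.02], "translation": [-1, -3.5, -1.2], "fingers": 1}
    - {"angular": [0.147, -0.128, -0.039], "translation": [-1.5, -7, -2.4], "fingers": 1}
    - {"angular": [0.22, -0.192, -0.059], "translation": [-1.5, -11, -3.6], "fingers": 1}
    - {"angular": [0.294, -0.256, -0.078], "translation": [-1, -15, -4.8], "fingers": 1}
    - {"angular": [0.367, -0.32, -0.098], "translation": [-0.5, -19, -6], "fingers": 1}
    - {"angular": [0.44, -0.383, -0.117], "translation": [0.5, -23, -7.2], "fingers": 1}
    - {"angular": [0.514, -0.447, -0.137], "translation": [1.5, -27, -8.4], "fingers": 1}
    - {"angular": [0.587, -0.511, -0.156], "translation": [2.5, -30, -9.4], "fingers": 1}
    - {"angular": [0.587, -0.511, -0.156], "translation": [3, -31.6, -9.8], "fingers": 1}
    - {"angular": [0.587, -0.511, -0.156], "translation": [3, -31.6, -9.8], "fingers": 1}

```text
clock: 14.35
eef_pos: [0.521, -0.0104, 0.1768]
tcp_rot: [0.068, 1.047, -0.114]
force: [0.2, -0.1, -2.5]
gripper_width: 0.0113
```

Call:
jog_arm:
  steps:
    - {"angular": [0, 0, 0], "translation": [0, 0, 0], "fingers": 1}
    - {"angular": [0, 0, 0], "translation": [0, 0, 0], "fingers": 1}
    - {"angular": [0, 0, 0], "translation": [0, 0, 0], "fingers": 1}
    - {"angular": [0, 0, 0], "translation": [0, 0, 0], "fingers": 1}
    - {"angular": [0, 0, 0], "translation": [0, 0, 0], "fingers": 1}

```text
clock: 14.85
eef_pos: [0.5223, -0.0083, 0.1789]
tcp_rot: [0.065, 1.043, -0.11]
force: [-0.6, -0.2, -3.3]
gripper_width: 0.0119
```

Run:
```python
from h import *
W=wrist(8); T=W['tcp']; s=sensors.state(); print(s['clock'],injig(T),s['gripper_width'])
p=W['p']; h=hsv(p); print(move(c0+J@[-.0442,.0004,.085],Rj(J)))
m=((h[...,2]>140)&(h[...,1]<60)).astype(np.uint8); n,l,st,c=cv2.connectedComponentsWithStats(m); i=1+st[1:,4].argmax()
cs,hr=cv2.findContours((l==i).astype(np.uint8),cv2.RETR_CCOMP,2); print(st[i])
for q,g in zip(cs,hr[0]):
    a=cv2.contourArea(q)
    if a>60 and g[3]>=0:
        M=cv2.moments(q); uv=[M['m10']/M['m00'],M['m01']/M['m00']]; P=plane(W,[uv],T[:3,3]+T[:3,0]*.0225,T[:3,0]); print(a,np.round(uv,1),((P-T[:3,3])@T[:3,:3]*1e3).round(1).tolist())
cv2.imwrite('pics/w8.png',p[...,::-1])
```

```text
14.9 (array([-42.6,   1.1, 150.9]), array([ 0.0004,  0.0026, -0.002 ])) 0.011562996458909444
(array([ 6.58, -0.06, -0.16]), array([ 0.0002,  0.0024, -0.0019]))
[  256   131   204   195 24682]
180.5 [324.5 277.2] [[22.5, -17.6, 28.3]]
174.0 [372.2 276. ] [[22.5, -17.8, 60.2]]
1107.5 [349.9 253.2] [[22.5, -0.9, 43.6]]
220.0 [327.2 231. ] [[22.5, 14.2, 28.3]]
206.0 [377.5 230.3] [[22.5, 14.3, 60.2]]
332.0 [357.2 158. ] [[22.5, 58.8, 44.4]]
```

Run:
```python
from h import *
for k in '1345678':
    W=load('wrist',k); H=W['hand_eye']; print(k,H[:3,3].round(5),R.from_matrix(H[:3,:3]).as_rotvec().round(4), np.abs(W['tcp'][:3,:3]@W['tcp'][:3,:3].T-np.eye(3)).max().round(6))
    
W=load('wrist','7');T=W['tcp'];print(((plane(W,[[377.5,230.3]],T[:3,3]+T[:3,0]*.0225,T[:3,0])-T[:3,3])@T[:3,:3]*1e3).round(1), ((plane(W,[[377.5,230.3]],T[:3,3]+T[:3,0]*.022,T[:3,0])-T[:3,3])@T[:3,:3]*1e3).round(1))
```

```text
1 [-0.16073  0.08249 -0.0009 ] [-0.2225 -1.5585 -0.2236] 0.0
3 [-0.1611   0.08259 -0.00052] [-0.2224 -1.5586 -0.2246] 0.0
4 [-0.16111  0.08258 -0.00052] [-0.2224 -1.5585 -0.2246] 0.0
5 [-0.16111  0.08258 -0.00052] [-0.2224 -1.5585 -0.2246] 0.0
6 [-0.16073  0.08305 -0.00062] [-0.2224 -1.5597 -0.2237] 0.0
7 [-0.16073  0.08305 -0.00063] [-0.2224 -1.5597 -0.2237] 0.0
8 [-0.16111  0.08258 -0.00052] [-0.2224 -1.5585 -0.2246] 0.0
[[22.5 15.  60.3]] [[22.  15.2 60.1]]
```

Call:
jog_arm:
  steps:
    - {"angular": [0, 0.0, 0], "translation": [3, -0.02, -0.16], "fingers": 1}
    - {"angular": [0, 0.002, -0.002], "translation": [5, -0.02, -0.16], "fingers": 1}
    - {"angular": [0, 0.002, -0.002], "translation": [6.5, -0.02, -0.16], "fingers": 1}
    - {"angular": [0, 0.002, -0.002], "translation": [6.5, -0.02, -0.16], "fingers": 1}
    - {"angular": [0, 0.002, -0.002], "translation": [6.5, -0.02, -0.16], "fingers": 1}
    - {"angular": [0, 0.002, -0.002], "translation": [6.5, -0.02, -0.16], "fingers": 1}
    - {"angular": [0, 0.002, -0.002], "translation": [6.5, -0.02, -0.16], "fingers": 1}

```text
clock: 15.6
eef_pos: [0.5535, -0.0128, 0.1228]
tcp_rot: [0.065, 1.044, -0.113]
force: [-0.5, 0.6, -2.5]
gripper_width: 0.0119
```

Run:
```python
from h import *
W=wrist(9); T=W['tcp']; s=sensors.state(); print(s['clock'],injig(T),(np.array(s['force'])@J).round(1))
p=W['p']; h=hsv(p)
m=((h[...,2]>140)&(h[...,1]<60)).astype(np.uint8); n,l,st,c=cv2.connectedComponentsWithStats(m); i=1+st[1:,4].argmax()
cs,hr=cv2.findContours((l==i).astype(np.uint8),cv2.RETR_CCOMP,2)
for q,g in zip(cs,hr[0]):
    a=cv2.contourArea(q)
    if a>60 and g[3]>=0:
        M=cv2.moments(q); uv=[M['m10']/M['m00'],M['m01']/M['m00']]; P=plane(W,[uv],T[:3,3]+T[:3,0]*.0225,T[:3,0]); print(a,np.round(uv,1),((P-T[:3,3])@T[:3,:3]*1e3).round(1).tolist(), 'jig',((P-c0)@J*1e3).round(1).tolist())
br=(h[...,0]>8)&(h[...,0]<26)&(h[...,1]>100)&(h[...,2]>80); print('brass',[b for b in blobs(br,4) if 290<b[1][0]<420 and b[1][1]<300])
red=((h[...,0]<6)|(h[...,0]>174))&(h[...,1]>110)&(h[...,2]>60); print('red',[b for b in blobs(red,4) if 290<b[1][0]<500 and b[1][1]<330])
print('expect tip left',proj(W,[c0+J@[0,.06,.038]]),'spigot',proj(W,[c0+J@[0,0,.042]]))
A=cv2.resize(p[130:300,260:430],(590,590),interpolation=2); cv2.imwrite('pics/w9.png',A[...,::-1])
```

```text
15.65 (array([-43.3,   0.4,  86.5]), array([-0.0003,  0.0022,  0.0006])) [-1.8 -0.5 -3. ]
61.5 [312.  278.7] [[22.5, -18.5, 20.3]] jig [[-23.0, -18.1, 64.0]]
180.5 [324.5 277.2] [[22.5, -17.6, 28.3]] jig [[-15.0, -17.2, 64.1]]
181.5 [371.9 275.9] [[22.5, -17.7, 60.0]] jig [[16.7, -17.3, 64.1]]
77.0 [307.8 267.3] [[22.5, -10.2, 17.2]] jig [[-26.0, -9.8, 64.0]]
1203.5 [350.6 252.6] [[22.5, -0.4, 44.1]] jig [[0.8, -0.0, 64.1]]
165.0 [434.  233.2] [[22.5, 11.5, 100.5]] jig [[57.3, 11.9, 64.2]]
219.5 [327.1 231. ] [[22.5, 14.2, 28.3]] jig [[-15.0, 14.6, 64.0]]
203.0 [377.5 230.3] [[22.5, 14.3, 60.3]] jig [[17.0, 14.7, 64.1]]
343.5 [357.2 158.1] [[22.5, 58.7, 44.4]] jig [[1.1, 59.2, 64.1]]
brass [(135, [326.9, 230.9]), (125, [377.3, 230.3]), (100, [324.7, 277.0]), (104, [372.0, 275.8])]
red [(291, [348.7, 243.8]), (412, [430.7, 258.8]), (905, [434.9, 311.8])]
expect tip left [[346.28432019 151.50184939]] spigot [[343.01943494 239.49896695]]
```

View pics/w9.png

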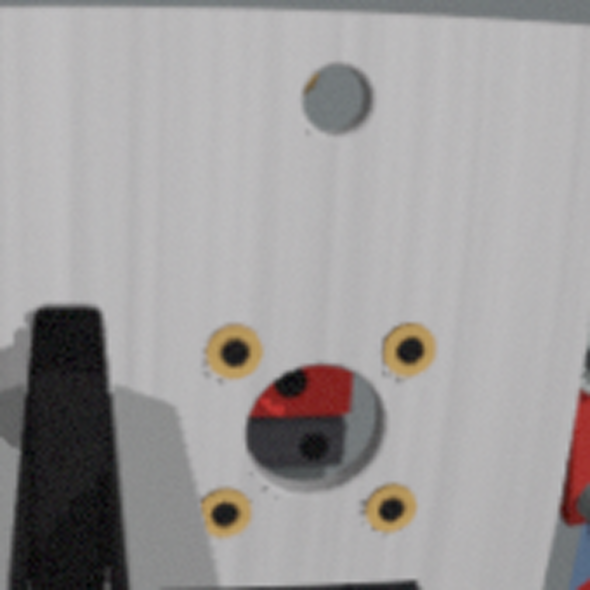

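Through the middle hole the hub's spigot bore shows at about (343.6, 240), against (343.0, 239.5) predicted. The left pin's tip shows at the upper left of its hole. Everything agrees to under 1 mm, so I'm lowering in small guarded steps.

Call:
jog_arm:
  steps:
    - {"angular": [0, 0.002, 0], "translation": [0.5, 0.08, -0.08], "fingers": 1}
    - {"angular": [0, 0.002, 0], "translation": [1, 0.08, -0.08], "fingers": 1}
    - {"angular": [0, 0.002, 0], "translation": [1.4, 0.08, -0.08], "fingers": 1}
    - {"angular": [0, 0.002, 0], "translation": [1.4, 0.08, -0.08], "fingers": 1}
    - {"angular": [0, 0.002, 0], "translation": [1.4, 0.08, -0.08], "fingers": 1}
    - {"angular": [0, 0.002, 0], "translation": [1.4, 0.08, -0.08], "fingers": 1}

```text
clock: 16.25
eef_pos: [0.5596, -0.0128, 0.1092]
tcp_rot: [0.065, 1.047, -0.113]
force: [0.8, -1.0, -3.0]
gripper_width: 0.0119
```

```bash
cat > st.py <<'E'
from h import *
s=sensors.state(); m=np.array(s['moment']); print(round(s['clock'],2),injig(tcp(s)),'F jig',(np.array(s['force'])@J).round(1),'M jig',(m@J).round(2),s['gripper_width'].__round__(4))
E
python3 st.py
```

```text
16.25 (array([-45. ,   1.2,  71.7]), array([-0.0004, -0.0017,  0.0004])) F jig [-0.7 -0.9 -3. ] M jig [-0.01  0.54  0.04] 0.0119
```

Call:
jog_arm:
  steps:
    - {"angular": [0, -0.002, 0], "translation": [0.3, 0, 0.08], "fingers": 1}
    - {"angular": [0, -0.002, 0], "translation": [0.6, 0, 0.08], "fingers": 1}
    - {"angular": [0, -0.002, 0], "translation": [0.9, 0, 0.08], "fingers": 1}
    - {"angular": [0, -0.002, 0], "translation": [1.1, 0, 0.08], "fingers": 1}
    - {"angular": [0, -0.002, 0], "translation": [1.1, 0, 0.08], "fingers": 1}
    - {"angular": [0, -0.002, 0], "translation": [1.1, 0, 0.08], "fingers": 1}

```text
clock: 16.85
eef_pos: [0.5656, -0.0135, 0.0999]
tcp_rot: [0.065, 1.046, -0.113]
force: [0.1, 0.7, -2.5]
gripper_width: 0.0117
```

```bash
python3 st.py
```

```text
16.85 (array([-44.3,   1.2,  60.6]), array([-0.0005,  0.0001,  0.0003])) F jig [-1.2  0.7 -2.1] M jig [-0.01  0.59 -0.03] 0.0117
```

Call:
jog_arm:
  steps:
    - {"angular": [0, 0, 0], "translation": [0.15, 0, 0], "fingers": 1}
    - {"angular": [0, 0, 0], "translation": [0.3, 0, 0], "fingers": 1}
    - {"angular": [0, 0, 0], "translation": [0.45, 0, 0], "fingers": 1}
    - {"angular": [0, 0, 0], "translation": [0.6, 0, 0], "fingers": 1}
    - {"angular": [0, 0, 0], "translation": [0.6, 0, 0], "fingers": 1}

```text
clock: 17.35
eef_pos: [0.5686, -0.0139, 0.0946]
tcp_rot: [0.065, 1.046, -0.113]
force: [0.4, 0.4, -3.3]
gripper_width: 0.0117
```

```bash
python3 st.py
```

```text
17.35 (array([-44.4,   1.2,  54.5]), array([-0.0006, -0.0001,  0.0004])) F jig [-1.4  0.5 -3. ] M jig [-0.    0.54  0.06] 0.0117
```

Call:
jog_arm:
  steps:
    - {"angular": [0, 0, 0], "translation": [0.2, 0, 0], "fingers": 1}
    - {"angular": [0, 0, 0], "translation": [0.4, 0, 0], "fingers": 1}
    - {"angular": [0, 0, 0], "translation": [0.6, 0, 0], "fingers": 1}
    - {"angular": [0, 0, 0], "translation": [0.8, 0, 0], "fingers": 1}
    - {"angular": [0, 0, 0], "translation": [1.0, 0, 0], "fingers": 1}
    - {"angular": [0, 0, 0], "translation": [1.0, 0, 0], "fingers": 1}

```text
clock: 17.95
eef_pos: [0.5735, -0.0145, 0.0858]
tcp_rot: [0.065, 1.046, -0.113]
force: [0.3, -0.6, -2.8]
gripper_width: 0.012
```

```bash
python3 st.py
```

```text
17.95 (array([-44.5,   1.2,  44.4]), array([-0.0005, -0.0002,  0.0003])) F jig [-1.1 -0.6 -2.6] M jig [-0.03  0.5   0.04] 0.012
```

Call:
jog_arm:
  steps:
    - {"angular": [0, 0, 0], "translation": [0.1, 0, 0], "fingers": 1}
    - {"angular": [0, 0, 0], "translation": [0.2, 0, 0], "fingers": 1}
    - {"angular": [0, 0, 0], "translation": [0.3, 0, 0], "fingers": 1}
    - {"angular": [0, 0, 0], "translation": [0.3, 0, 0], "fingers": 1}

```text
clock: 18.35
eef_pos: [0.5752, -0.0147, 0.0837]
tcp_rot: [0.065, 1.045, -0.113]
force: [-2.5, -1.2, -0.7]
gripper_width: 0.0119
```

```bash
python3 st.py
```

```text
18.35 (array([-44.1,   1.2,  41.8]), array([-0.0004,  0.0004,  0.0004])) F jig [-2.3 -1.5  0.5] M jig [-0.01  0.58  0.02] 0.0119
```

Call:
jog_arm:
  steps:
    - {"angular": [0, 0, 0], "translation": [0.04, 0, 0], "fingers": 1}
    - {"angular": [0, 0, 0], "translation": [0.08, 0, 0], "fingers": 1}
    - {"angular": [0, 0, 0], "translation": [0.08, 0, 0], "fingers": 1}
    - {"angular": [0, 0, 0], "translation": [0.08, 0, 0], "fingers": 1}

```text
clock: 18.75
eef_pos: [0.5752, -0.0147, 0.0837]
tcp_rot: [0.065, 1.046, -0.113]
force: [-15.0, 0.1, 11.6]
gripper_width: 0.0115
```

```bash
python3 st.py
```

```text
18.75 (array([-44.1,   1.2,  41.7]), array([ 0.0002, -0.0002,  0.0003])) F jig [-7.1 -1.7 17.6] M jig [-0.28  1.34 -0.01] 0.0115
```

The template is home: hard contact at TCP height 41.7 mm, which matches the pick height offset of 29.7 mm plus the 12 mm rests. I'll ease off, release and retreat.

Call:
jog_arm:
  steps:
    - {"angular": [0, 0, 0], "translation": [-0.08, 0, 0], "fingers": 1}
    - {"angular": [0, 0, 0], "translation": [-0.08, 0, 0], "fingers": 0.7}
    - {"angular": [0, 0, 0], "translation": [-0.08, 0, 0], "fingers": 0.4}
    - {"angular": [0, 0, 0], "translation": [-0.08, 0, 0], "fingers": 0.3}
    - {"angular": [0, 0, 0], "translation": [-0.08, 0, 0], "fingers": 0.3}
    - {"angular": [0, 0, 0], "translation": [-1.5, 0, 0], "fingers": 0.3}
    - {"angular": [0, 0, 0], "translation": [-4, 0, 0], "fingers": 0.3}
    - {"angular": [0, 0, 0], "translation": [-8, 0, 2], "fingers": 0.3}
    - {"angular": [0, 0, 0], "translation": [-11, 0, 6], "fingers": 0.3}
    - {"angular": [0, 0, 0], "translation": [-11, 0, 7], "fingers": 0.3}

```text
clock: 19.75
eef_pos: [0.5856, -0.0165, 0.222]
tcp_rot: [0.063, 1.031, -0.114]
force: [1.4, -0.5, 1.1]
gripper_width: 0.0333
```

Call:
jog_arm:
  steps:
    - {"angular": [0, 0, 0], "translation": [0, 0, 0], "fingers": 0.3}
    - {"angular": [0, 0, 0], "translation": [0, 0, 0], "fingers": 0.3}
    - {"angular": [0, 0, 0], "translation": [0, 0, 0], "fingers": 0.3}

```text
clock: 20.05
eef_pos: [0.5795, -0.0151, 0.2102]
tcp_rot: [0.066, 1.05, -0.113]
force: [0.3, -0.0, -0.2]
gripper_width: 0.0327
```

Run:
```python
from h import *
W=wrist('A'); T=W['tcp']; s=sensors.state(); print(s['clock'],injig(T))
p=W['p']; h=hsv(p); np.save
def q(uv,z): return ((plane(W,uv,c0+J[:,2]*z,J[:,2])-c0)@J*1e3).round(1).tolist()
m=((h[...,2]>140)&(h[...,1]<60)).astype(np.uint8); n,l,st,c=cv2.connectedComponentsWithStats(m); i=1+st[1:,4].argmax(); print(st[i])
cs,hr=cv2.findContours((l==i).astype(np.uint8),cv2.RETR_CCOMP,2)
for k,g in zip(cs,hr[0]):
    a=cv2.contourArea(k)
    if a>60:
        M=cv2.moments(k); uv=[M['m10']/M['m00'],M['m01']/M['m00']]; print('hole' if g[3]>=0 else 'outer',a,np.round(uv,1),'jig z18',q([uv],.018))
        if g[3]<0: r=cv2.minAreaRect(np.array(q(k[:,0],.018))[:,:2].astype(np.float32)); print(r)
red=((h[...,0]<6)|(h[...,0]>174))&(h[...,1]>110)&(h[...,2]>60)
for b in blobs(red,20): print('red',b,q([b[1]],.028))
dk=(h[...,2]<50); e=proj(W,[c0+J@[.075,-.038,.057],c0+J@[.075,0,.028]]); print('expect knob,pivot',e.round(1))
dk[:150]=0;dk[:,:290]=0
for b in blobs(dk,25): print('dark',b,q([b[1]],.057))
cv2.imwrite('pics/wA.png',p[...,::-1])
```

```text
20.1 (array([ 22.9,   1.4, 149.2]), array([-0.0007, -0.0043, -0.0001]))
[  190   125   158   203 17309]
outer 17977.0 [260.1 206.6] jig z18 [[3.6, -0.3, 18.0]]
((4.390159606933594, -21.41503143310547), (144.6188507080078, 214.75230407714844), 11.21815013885498)
hole 93.0 [272.4 223.4] jig z18 [[15.0, -16.8, 18.0]]
hole 783.5 [252.4 210.2] jig z18 [[-3.8, -3.8, 18.0]]
hole 98.5 [272.2 190.4] jig z18 [[15.0, 15.3, 18.0]]
hole 98.0 [237.6 190.6] jig z18 [[-17.1, 15.3, 18.0]]
hole 155.0 [253.8 142.8] jig z18 [[-1.2, 59.4, 18.0]]
red (520, [255.2, 206.8]) [[-0.2, 2.4, 28.0]]
red (379, [339.8, 232.6]) [[78.2, -22.8, 28.0]]
red (362, [388.8, 291.4]) [[135.8, -89.6, 28.0]]
expect knob,pivot [[340.6 260.7]
 [337.7 209.3]]
dark (584, [315.0, 291.9]) [[53.8, -69.2, 57.0]]
dark (235, [345.3, 255.4]) [[78.8, -33.0, 57.0]]
dark (3290, [379.8, 323.3]) [[120.6, -108.8, 57.0]]
dark (7300, [441.4, 391.6]) [[226.7, -232.9, 57.0]]
```

The picture limit is reached, so I continue by numbers. The plate's bushes lie at z = 18 mm with 32 mm spacing and are centred, so it is home. The red arm's direction gives a latch angle of about 1.75 rad, which puts the knob at about (82, -37).

```bash
cat >> h.py <<'E'
def Rk(a): return Rj(J)@R.from_rotvec([a,0,0]).as_matrix()
E
python3 - <<'E'
from h import *
th=1.75
k=np.array([.075-.038*np.cos(th)+.0008,-.038*np.sin(th),0])
for z in(.1,.057): P=c0+J@(k+[0,0,z]); print(P.round(3),move(P,Rk(.695)))
W=load('wrist','A'); h=hsv(W['p'])
for t in(1.65,1.7,1.75,1.8): print(t,proj(W,[c0+J@[.075-.038*np.cos(t),-.038*np.sin(t),z] for z in(.057,.047,.036)]).round(1).tolist())
dk=(h[...,2]<60); v,u=np.nonzero(dk[235:280,325:365]); print('dark ext',u.min()+325,u.max()+325,v.min()+235,v.max()+235)
E
```

```text
[ 0.65  -0.063  0.197] (array([ 4.91, -3.87,  5.97]), array([ 0.6943, -0.0037,  0.0013]))
[ 0.672 -0.066  0.16 ] (array([ 9.21, -3.87,  5.99]), array([ 0.6943, -0.0037,  0.0013]))
1.65 [[344.0, 260.5], [342.0, 255.7], [340.0, 250.8]]
1.7 [[346.1, 260.2], [344.1, 255.5], [342.0, 250.6]]
1.75 [[348.2, 259.9], [346.1, 255.1], [344.0, 250.2]]
1.8 [[350.3, 259.4], [348.2, 254.7], [345.9, 249.8]]
dark ext 337 353 247 265
```

Call:
jog_arm:
  steps:
    - {"angular": [0.14, 0, 0], "translation": [0, -1, 1.5], "fingers": 0.3}
    - {"angular": [0.28, 0, 0], "translation": [0, -2, 3], "fingers": 0.3}
    - {"angular": [0.42, 0, 0], "translation": [0, -3, 4.5], "fingers": 0.3}
    - {"angular": [0.56, -0.002, 0], "translation": [1.5, -3.8, 6], "fingers": 0.3}
    - {"angular": [0.694, -0.004, 0.001], "translation": [3, -3.85, 6], "fingers": 0.3}
    - {"angular": [0.694, -0.004, 0.001], "translation": [4.9, -3.85, 6], "fingers": 0.3}
    - {"angular": [0.694, -0.004, 0.001], "translation": [4.9, -3.85, 6], "fingers": 0.3}
    - {"angular": [0.694, -0.004, 0.001], "translation": [4.9, -3.85, 6], "fingers": 0.3}
    - {"angular": [0.694, -0.004, 0.001], "translation": [4.9, -3.85, 6], "fingers": 0.3}

```text
clock: 21.0
eef_pos: [0.652, -0.063, 0.2013]
tcp_rot: [0.692, 0.962, -0.471]
force: [-0.0, -0.6, 0.9]
gripper_width: 0.033
```

Run:
```python
from h import *
T=tcp(); print(sensors.state()['clock'],injig(T)[0]); th=1.74
k=np.array([.075-.038*np.cos(th)+.0008,-.038*np.sin(th),.057]); print(move(c0+J@k,Rk(.695)))
```

```text
21.0 [ 85.9 -37.2 102.4]
(array([ 4.54, -0.26, -0.29]), array([ 0.0008,  0.0043, -0.0025]))
```

Call:
jog_arm:
  steps:
    - {"angular": [0, 0.004, -0.002], "translation": [1, -0.25, -0.25], "fingers": 0.3}
    - {"angular": [0, 0.004, -0.002], "translation": [2.2, -0.25, -0.25], "fingers": 0.3}
    - {"angular": [0, 0.004, -0.002], "translation": [3.4, -0.25, -0.25], "fingers": 0.3}
    - {"angular": [0, 0.004, -0.002], "translation": [4.4, -0.25, -0.25], "fingers": 0.3}
    - {"angular": [0, 0.004, -0.002], "translation": [4.4, -0.25, -0.25], "fingers": 0.3}
    - {"angular": [0, 0.004, -0.002], "translation": [4.4, -0.25, -0.25], "fingers": 0.3}
    - {"angular": [0, 0.004, -0.002], "translation": [4.4, -0.25, -0.25], "fingers": 0.3}

```text
clock: 21.7
eef_pos: [0.6713, -0.0659, 0.1614]
tcp_rot: [0.693, 0.966, -0.472]
force: [0.1, 0.0, 0.5]
gripper_width: 0.033
```

```bash
python3 st.py
```

```text
21.7 (array([ 82.8, -37.7,  58.2]), array([-6.943e-01,  5.000e-04, -3.000e-04])) F jig [0.3 0.  0.4] M jig [-0.08  0.24  0.01] 0.033
```

Call:
jog_arm:
  steps:
    - {"angular": [0, 0, 0], "translation": [0, 0, 0], "fingers": 1}
    - {"angular": [0, 0, 0], "translation": [0, 0, 0], "fingers": 1}
    - {"angular": [0, 0, 0], "translation": [0, 0, 0], "fingers": 1}
    - {"angular": [0, 0, 0], "translation": [0, 0, 0], "fingers": 1}
  grip_force: 10

```text
clock: 22.1
eef_pos: [0.6711, -0.0656, 0.1613]
tcp_rot: [0.693, 0.967, -0.472]
force: [-1.2, 1.5, 1.4]
gripper_width: 0.0143
```

```bash
python3 st.py
python3 - <<'E'
from h import *
T=tcp(); k0=(T[:3,3]-c0)@J; print(k0)
pv=np.array([.0758,0]); v=k0[:2]-pv; r=np.hypot(*v); th0=np.arctan2(-v[1],-v[0]); print('r',r,'th',th0)
for t in np.linspace(th0,-.05,11)[1:]:
    k=np.array([pv[0]-.038*np.cos(t),pv[1]-.038*np.sin(t),k0[2]]); print(round(t,2),move(c0+J@k,T[:3,:3],T)[0])
E
```

```text
22.1 (array([ 82.5, -37.4,  58.2]), array([-6.946e-01, -1.000e-04, -7.000e-04])) F jig [-0.5  1.3  1.9] M jig [ 0.29  0.31 -0.06] 0.0143
[ 0.08252792 -0.03740176  0.05820761]
r 0.03800206331790533 th 1.748775339244479
1.57 [-0.   -0.48 -0.48]
1.39 [-0.   -0.87 -1.05]
1.21 [-0.   -1.15 -1.67]
1.03 [-0.   -1.31 -2.33]
0.85 [ 0.   -1.36 -3.01]
0.67 [ 0.   -1.28 -3.69]
0.49 [ 0.   -1.08 -4.34]
0.31 [ 0.   -0.76 -4.95]
0.13 [ 0.   -0.35 -5.49]
-0.05 [ 0.    0.16 -5.95]
```

The knob is gripped and lies exactly 38.0 mm from the pivot, at 1.75 rad. I'm swinging it along the arc.

Call:
jog_arm:
  steps:
    - {"angular": [0, 0, 0], "translation": [0, -0.48, -0.48], "fingers": 1}
    - {"angular": [0, 0, 0], "translation": [0, -0.87, -1.05], "fingers": 1}
    - {"angular": [0, 0, 0], "translation": [0, -1.15, -1.67], "fingers": 1}
    - {"angular": [0, 0, 0], "translation": [0, -1.31, -2.33], "fingers": 1}
    - {"angular": [0, 0, 0], "translation": [0, -1.36, -3.01], "fingers": 1}
    - {"angular": [0, 0, 0], "translation": [0, -1.28, -3.69], "fingers": 1}
    - {"angular": [0, 0, 0], "translation": [0, -1.08, -4.34], "fingers": 1}
    - {"angular": [0, 0, 0], "translation": [0, -0.76, -4.95], "fingers": 1}
    - {"angular": [0, 0, 0], "translation": [0, -0.35, -5.49], "fingers": 1}
    - {"angular": [0, 0, 0], "translation": [0, -0.1, -5.75], "fingers": 1}

```text
clock: 23.1
eef_pos: [0.637, -0.0246, 0.1386]
tcp_rot: [0.692, 0.967, -0.471]
force: [0.3, -4.0, 1.2]
gripper_width: 0.0142
```

```bash
python3 st.py
```

```text
23.1 (array([37.5, -0.9, 58. ]), array([-6.938e-01,  0.000e+00, -4.000e-04])) F jig [ 1.3 -3.9  0.6] M jig [-0.75 -0.09 -0.09] 0.0142
```

Call:
jog_arm:
  steps:
    - {"angular": [0, 0, 0], "translation": [0, 0.1, -0.1], "fingers": 1}
    - {"angular": [0, 0, 0], "translation": [0, 0.2, -0.15], "fingers": 1}
    - {"angular": [0, 0, 0], "translation": [0, 0.2, -0.15], "fingers": 1}
    - {"angular": [0, 0, 0], "translation": [0, 0.2, -0.15], "fingers": 1}

```text
clock: 23.5
eef_pos: [0.6372, -0.0239, 0.1386]
tcp_rot: [0.69, 0.967, -0.473]
force: [-2.5, -9.0, 2.5]
gripper_width: 0.0145
```

```bash
python3 st.py
```

```text
23.5 (array([37.7, -0.3, 57.9]), array([-6.93e-01,  1.00e-04,  2.00e-03])) F jig [ 0.1 -9.3  2.9] M jig [-2.01  0.31 -0.05] 0.0145
```

The stop is reached: 9 N of resistance at y ≈ 0, radius 38. I'm releasing and backing off.

Call:
jog_arm:
  steps:
    - {"angular": [0, 0, 0], "translation": [0, 0, 0], "fingers": 0.8}
    - {"angular": [0, 0, 0], "translation": [0, 0, 0], "fingers": 0.5}
    - {"angular": [0, 0, 0], "translation": [0, 0, 0], "fingers": 0.3}
    - {"angular": [0, 0, 0], "translation": [0, 0, 0], "fingers": 0.3}
    - {"angular": [0, 0, 0], "translation": [-1, 0, 0], "fingers": 0.3}
    - {"angular": [0, 0, 0], "translation": [-3, 0, 0], "fingers": 0.3}
    - {"angular": [0, 0, 0], "translation": [-6, 0, 0], "fingers": 0.3}
    - {"angular": [-0.14, 0, 0], "translation": [-9, 0, 0], "fingers": 0.3}
    - {"angular": [-0.28, 0, 0], "translation": [-11, 0, 0], "fingers": 0.3}
    - {"angular": [-0.42, 0, 0], "translation": [-11, 0, 0], "fingers": 0.3}

```text
clock: 24.5
eef_pos: [0.5833, -0.0158, 0.2383]
tcp_rot: [0.308, 1.019, -0.251]
force: [0.6, -0.9, -0.3]
gripper_width: 0.0332
```

Call:
jog_arm:
  steps:
    - {"angular": [-0.14, 0, 0], "translation": [0, -4, 0], "fingers": 0.3}
    - {"angular": [-0.28, 0, 0], "translation": [0, -6, 0], "fingers": 0.3}
    - {"angular": [-0.28, 0, 0], "translation": [0, -6, 0], "fingers": 0.3}
    - {"angular": [-0.28, 0, 0], "translation": [0, -6, 0], "fingers": 0.3}
    - {"angular": [-0.28, 0, 0], "translation": [0, -6, 0], "fingers": 0.3}
    - {"angular": [-0.28, 0, 0], "translation": [0, -6, 0], "fingers": 0.3}

```text
clock: 25.1
eef_pos: [0.562, -0.0707, 0.226]
tcp_rot: [0.06, 1.046, -0.109]
force: [0.2, 0.5, 0.2]
gripper_width: 0.0326
```

Run:
```python
from h import *
W=wrist('B'); T=W['tcp']; s=sensors.state(); print(s['clock'],injig(T),np.round(s['force'],1))
p=W['p']; h=hsv(p)
def q(uv,z): return ((plane(W,uv,c0+J[:,2]*z,J[:,2])-c0)@J*1e3)
m=((h[...,2]>140)&(h[...,1]<60)).astype(np.uint8); n,l,st,c=cv2.connectedComponentsWithStats(m); i=1+st[1:,4].argmax(); print(st[i])
cs,hr=cv2.findContours((l==i).astype(np.uint8),cv2.RETR_CCOMP,2)
for k,g in zip(cs,hr[0]):
    a=cv2.contourArea(k)
    if a>60 and g[3]>=0: M=cv2.moments(k); uv=[M['m10']/M['m00'],M['m01']/M['m00']]; print('hole',a,np.round(uv,1),'jig z18',q([uv],.018).round(1).tolist())
red=((h[...,0]<6)|(h[...,0]>174))&(h[...,1]>110)&(h[...,2]>60)
nn,ll=cv2.connectedComponents(red.astype(np.uint8))
for k in range(1,nn):
    v,u=np.nonzero(ll==k)
    if len(u)>40:
        Q=q(np.c_[u,v],.028)[:,:2]; mn=Q.mean(0); e=np.linalg.svd(Q-mn,full_matrices=False); d=e[2][0]; d=d*-np.sign(d[0]); print('red',len(u),mn.round(1),'x',np.ptp(Q[:,0]).round(1),'y',np.ptp(Q[:,1]).round(1),'ang',np.arctan2(-d[1],-d[0]).round(3))
dk=h[...,2]<60
for b in blobs(dk,40): 
    Q=q([b[1]],.047)[0]
    if abs(Q[0])<110 and abs(Q[1])<90: print('dark',b,Q.round(1))
for n_ in('scene','side'):
    p2,_=vision.camera(n_); np.savez(n_+'9.npz',p=p2)
    a=load(n_)['p'].astype(int); df=np.abs(p2.astype(int)-a).sum(2)>90; print(n_,[b for b in blobs(df,40)])
```

```text
25.15 (array([ 21.7, -56. , 168.1]), array([ 0.0055,  0.0003, -0.001 ])) [-0.6 -0.7 -0.8]
[  194    54   160   166 18942]
hole 141.0 [257.3 205.1] jig z18 [[-0.8, -61.5, 18.0]]
hole 95.5 [273.4 160.3] jig z18 [[15.1, -16.6, 18.0]]
hole 98.5 [240.5 160.2] jig z18 [[-16.6, -16.4, 18.0]]
hole 127.0 [337.5 145.6] jig z18 [[77.0, -1.5, 18.0]]
hole 610.5 [256.5 143.6] jig z18 [[-1.1, -0.4, 18.0]]
hole 94.5 [239.4 127.1] jig z18 [[-17.3, 15.6, 18.0]]
hole 94.5 [273.3 126.9] jig z18 [[15.0, 15.6, 18.0]]
hole 136.0 [256.4  80.8] jig z18 [[-0.9, 59.9, 18.0]]
red 490 [0.  0.9] x 23.2 y 22.5 ang -0.678
red 397 [53.6  1.2] x 37.2 y 13.6 ang -0.136
red 2364 [ 134.2 -140. ] x 90.1 y 58.7 ang 0.089
dark (1013, [205.5, 147.0]) [-44.3  -0.2  47. ]
dark (205, [298.2, 146.6]) [37.2 -0.4 47. ]
scene [(767, [79.4, 12.7]), (781, [260.2, 19.2]), (2575, [362.1, 61.5]), (933, [91.7, 41.3]), (628, [292.2, 37.9]), (48, [320.2, 37.0]), (529, [275.6, 70.1]), (854, [307.9, 81.1]), (331, [258.8, 69.3]), (41, [219.0, 86.3]), (4010, [129.6, 114.4]), (148, [254.4, 95.7]), (1035, [222.5, 120.9]), (134, [282.0, 117.4]), (771, [313.4, 134.8]), (508, [259.8, 146.4]), (109, [246.5, 134.1]), (144, [229.4, 151.3]), (51, [242.3, 149.2]), (2664, [198.4, 185.1]), (400, [231.5, 184.9]), (137, [177.9, 226.1]), (1590, [377.2, 247.7]), (1244, [251.3, 248.4])]
side [(459, [69.3, 24.9]), (599, [136.4, 51.0]), (411, [44.3, 71.3]), (3930, [110.8, 84.6]), (287, [64.0, 53.6]), (1941, [13.9, 131.5]), (2571, [220.4, 119.3]), (7854, [264.9, 180.5]), (391, [83.0, 152.2]), (5840, [143.3, 213.8]), (13392, [51.3, 293.2]), (495, [63.1, 193.0]), (580, [88.0, 202.8]), (107, [342.7, 242.8]), (100, [321.9, 254.1]), (1760, [127.0, 286.4]), (7086, [281.3, 363.8]), (4749, [167.4, 346.2]), (464, [210.3, 352.8]), (1643, [165.8, 400.5])]
```

```bash
python3 -c "
from station import hand_in; print(hand_in())"
```

```text
the job is handed in; nothing more can be done
None
```

The jig is set up and handed in at about 25 s of the 67 s allowed. The red hub is in the nest, the template is on both pins, and the latch is closed. The hand-in reports no verdict.

- **Hub:** I lifted it straight out of the crate. A wrist picture right after the lift showed all eight neighbours in place. In the nest it met the face with 16 N and then the ledge with about 5 N. A rectified view showed it flat, against the ledge and between the rails.
- **Template:** I took the white one and left the purple look-alikes alone. It went down over both pins and the spigot with no side force. It met its rests with about 18 N at the expected height. Afterwards its holes measured within about 1.5 mm of home, roughly the camera's own error.
- **Latch:** I gripped the knob and swung it from 1.75 rad until it met 9 N, with the knob at y ≈ 0. After release the camera put the knob at (37, -0.4) mm, against (37, 0) for closed.

**What disagreed or went unchecked:**
- The wrist camera's hand-eye calibration shifted by 0.5 to 1 mm between poses, and I allowed for that.
- The depth plane fit of the jig face gave 42° instead of 30°, so I dropped it and used the given tilt.
- The direction fitted to the visible red of the latch arm read -0.14 rad. I did not follow that up and relied on the knob position and the stop force.
- The crate, tools and bottle were not looked at closely again at the end. The before-and-after picture comparison was too muddied by the arm and its shadow to be useful.

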